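Fit the cell in the cordless jog controller and jog towards the microscope

ROBOT

A 6-joint arm with a two-finger parallel gripper is mounted at the origin on the work surface. World frame = base frame: x ahead of the robot, y to its left, z up, the work surface at z = 0. Lengths are in m, angles in degrees, forces in N, time in s.
With the tool pointing down it reaches from about 0.35 to 0.875 m from the base axis. Payload 4.2 kg.
Tool frame: the origin (TCP) lies between the finger pads; the fingertips stand 17 mm ahead of it and the grasp point (between the pads) lies 2 mm behind it; z points along the fingers, y is the line along which they close (so a half turn about z gives the same grasp; the last joint's range is limited). The gripper opens to 87 mm and grips with 3 to 60 N. Pads are 19 mm wide; open, the fingers measure 117 mm over their backs; the gripper's body (75 mm by 190 mm) begins 51 mm behind the grasp point.
Start: joints at [-52.162, 22.042, 0.453, 0, -68.411, -14.817], TCP at [0.244, -0.575, 0.24] pointing down, gripper open.
Joint ranges: [-179.83, 179.83], [-69.29, 118.12], [-61.27, 80.66], [-181.25, 117.63], [-171.15, -9.14], [-177.46, 177.46]. Speed limits (degrees/s): [159.86, 159.86, 180, 180, 180, 180].

INTERFACE

Orientations are given as a 3x3 rotation matrix whose columns are the frame's x, y, z axes.
In Python, from station import r gives the robot as it stands.
- The arm moves only by the tool servo_tool, never from a script. Its argument "targets" is a list of rows, each a list of 5 numbers: the shift along the world's x, y, z in units of 30 mm (1.0 is 30 mm), then the turn about the world's z in rad, then the finger opening in mm, from 0 to 87. In form: [[x, y, z, turn, gripper], ...]. A call has exactly 5 rows; each row is the pose to reach, as a shift and turn from the pose commanded when the call began; what a row does not reach only later rows make up. A row lasts 1/12 s, in which the tool goes at most 41.7 mm and 7.16 degrees, less where a joint would pass 70% of its speed; a pose out of reach is approached as far as the arm can. A call with a gripper value outside its range is refused whole. The fingers move at their own pace and stop on an object; the grip force is fixed at half the most. Time passes only in rows, so rows that repeat a pose let the fingers close, or fill a call up. It gives the time, the measured TCP pose, the force, the opening and the grip force at its end, in the units of the state.
- r.sense(): the state, without advancing time (a new reading comes with each control period).
- r.capture(name): name is "scene" or "top" or "wrist"; returns a dict with "pixels" (420x560x3 uint8, red, green, blue), "fx", "fy", "cx", "cy" (pixels), "world_from_camera" (4x4, takes a point from camera to world coordinates). Camera axes: x right, y down, z forward; pixel columns grow to the right and rows downward; lengths in m; the calibration is good to about 2 mm. The wrist camera is an equidistant fisheye: a pixel r from the principal point sees the ray r / f radians off the axis. A picture is of the moment at which its call begins. There is no depth.
- r.finish_job(): hands the job in; it is judged then, once.
The state is a dict: "time_s": time; "joints": joint angles; "joint_velocities": joint speeds; "effort": joint torques, N m; "tcp_pos": TCP position; "ee_rot": TCP orientation; "wrist_force": force on the tool from outside, world axes, zero at the start; "moment": the same for the moment, N m; "gripper_width": opening from 0.0 (shut) to 1.0 (fully open); "gripper_force": force on a finger pad.
Only numpy, scipy, OpenCV 4.12 (cv2) and the standard library are available. Lean on these libraries where they do the work, as an engineer would, in place of code of your own. Each camera call takes 0.05 s, during which the arm holds its last target. There are 200 camera calls.

TASK

The cordless jog controller has no battery. Take the big cell from its rest and fit it in the sloping bay of the controller: flat end against the spring first, then the nub end down until the cell lies fully home, held under the lip. Then tilt the controller's lever well over to the side on which the microscope stands, hold it there for about a second and let it spring back to the middle; never tilt it the other way, and leave the jars and the dish standing where they are.

Things in the scene. Friction and masses are not known exactly. Their poses are not given: they have to be found in the camera images.
- cell: Grey cylindrical battery cell with bare steel ends: diameter 34, can 59 long plus a 2.5 mm nub (10 wide), about 140 g. Origin at the can's middle on the axis; x runs along the cell to the FLAT end (nub on -x). At the start it lies level in its rest, axis 27 mm above the table, nub to the right (x within 35 degrees of world +y). It may be rolled about x.
- cell_nub (a point): Tip of the cell's nub, on the cell axis, 32 mm from the cell's origin.
- cell_flat (a point): Centre of the cell's flat end face, 29.5 mm from the cell's origin.
- rest: Fixed grey plate (75 x 60, 3 mm thick) with two black V saddles that carry the cell. Origin: centre of its underside, on the table; x along the cell. The saddles (6 mm thick, 40 wide, reaching up to 20 mm above the table) stand 22 mm before and behind the middle: fingers have 38 mm between them, beside the cell, down to the plate.
- console: The controller: a fixed grey wedge, 139 deep (x), 270 wide (y), 30 high at the front, 110 at the back; it stands sideways: its low front looks to the right (world -y, within 13 degrees), its face rises to the left at 30 degrees. Battery bay on the half of the face near the robot, jog lever on the far half. Origin: centre of its underside.
- bay: Open bay. Origin on the face, mid bay; x points UP the slope (to the left), y along the face towards the robot, z is the face's normal (leans 30 degrees to the right). The home cell lies along x: flat end up the slope, cell origin at (0, 0, 25) mm, nub tip at x = -32. V saddles (40 wide, 18 high) at x = -25 to -19 and 19 to 41 carry it, 8 mm clear of the face, sides free.
- bay_lip (a point): Edge of the lip at the bay's lower end, at (-27.5, 0, 43.5) mm in the bay frame. The end wall (inner face x = -32, 30 wide, 47.5 high) carries this lip, 20 wide and 4 thick, over the nub end. The cell must be shifted 7 to 10 mm up the slope from home, against the spring, for its nub end to pass down inside the lip; the spring returns it under the lip.
- spring (a joint): Travel of the spring contact at the bay's upper end, m: 0 free, 0.002 with the cell home, stop at 0.014; 0.5 N per mm. Its round nose (radius 8 mm) is on the axis line, 25 mm above the face, at x = 27.5 mm in the bay frame when free; it slides into a housing at x = 50 to 62 (40 wide, 42 high).
- bay_home (a point): Where the home cell's origin lies: (0, 0, 25) mm in the bay frame. A way in (cell origin in bay x, z): nub end raised 20 degrees from the face, flat end first, to (4, 56), along to (9, 54) against the spring, down to (9, 38); swing parallel to the face at (9, 25); back to (0, 25). The cell may pivot in the pads: if the nub end stays high, press on it from above.
- jog_knob (a point): Middle of the black knob (27 wide, about 30 high) of the jog lever, on the same face, 138 mm beyond the bay; 83 mm from the lever's pivot, which is 5 mm above the face. Shaft 10 mm thick; lever top 98 mm from the pivot. Centred, it stands along the face's normal; it tilts only up and down the slope (bay x), that is to the left or right. Nothing else stands within 90 mm of it.
- jog (a joint): Tilt of the jog lever, rad: 0 centred (it hangs at about -0.02 when free), positive up the slope (bay +x, to the left), negative down the slope (to the right); stops at 0.5 either way. Spring 0.6 N m per rad (about 3 N at the knob for 0.4 rad); it recentres by itself when let go. Well over means more than 0.3.
- microscope: Stereo microscope, about 340 mm tall, white base 200 x 170, dark head on a steel column; fixed at the back of the table, far left or far right of the controller (a white slide cabinet, 70 high, stands on the other side). Origin: centre of its underside. The side it stands on is the side to tilt the lever to.
- jar_a: Glass jar, 36 mm in diameter, 62 mm tall, standing beside the rest, on the robot's side. Origin: centre of its underside. Leave it.
- jar_b: Amber jar, 40 mm in diameter, 58 mm tall, standing left of the controller. Origin: centre of its underside. Leave it.
- jar_c: Glass jar, 36 mm in diameter, 65 mm tall, standing on the robot's side of the black vial tray (110 x 85, 55 high), which is on the other side from the rest. Origin: centre of its underside. Leave it.
- dish: Flat lidded glass dish, 68 mm in diameter, 18 mm high, lying right of the controller. Origin: centre of its underside. Leave it.
Mind the look-alikes: they are no part of the job. Leave any red look-alike of the cell alone.

How it is judged (in metres and radians):
On the way, in this order (a step that is already met when the one before it is completed fails the run):
1. the cell lies fully home in the bay, flat end at the spring, nub end under the lip (x of cell_nub in the frame of bay between -0.035 and -0.029 m and y of cell_nub in the frame of bay between -0.004 and 0.004 m and z of cell_nub in the frame of bay between 0.0215 and 0.0285 m and y of cell_flat in the frame of bay between -0.004 and 0.004 m and z of cell_flat in the frame of bay between 0.0215 and 0.0285 m), for 0.2 s.
2. with the cell home, the lever is held over towards the microscope by more than 0.3 rad for 0.6 s (all of step 1 and ((x of microscope in the frame of bay above 0 m and value of joint jog above 0.3 rad) or (x of microscope in the frame of bay below 0 m and value of joint jog below -0.3 rad))), for 0.6 s.
At the end, for the whole second after the job is handed in: The cell is at rest in the bay, nub tip within 3 mm along the bay and both ends within 4 mm sideways and 3.5 mm in height of the home position; the lever is back within 0.06 rad of its centre (all of step 1 and value of joint jog between -0.06 and 0.06 rad and linear speed of cell below 0.01 m/s); the robot touches nothing.
It fails at once if the lever is tilted more than 0.2 rad away from the microscope ((x of microscope in the frame of bay above 0 m and value of joint jog below -0.2 rad) or (x of microscope in the frame of bay below 0 m and value of joint jog above 0.2 rad)).
It fails at once if a jar or the dish is shifted by more than 25 mm or a jar is tipped (distance of any of jar_a, jar_b, jar_c, dish from where it was at the start of the episode above 0.025 m or angle between any of jar_a, jar_b, jar_c's own z axis and vertical above 0.5 rad).
It also fails if it takes over 61 s, if anything falls off the work surface, if the arm or the gripper's body presses on something with over 40 N, if the wrist force passes 120 N, or if a joint passes its speed limit or range.

## Working session

There is one attempt and no reset: what is moved stays moved. The work goes in short steps, Python scripts to look and compute and a tool call to move; the robot and the scene stay as the last step left them, time stands still between calls to the robot, and variables do not carry over. Pictures are saved under pics/ and viewed, at most 10 in all, crops included, and the job is handed in when it is done.

Besides the shell and the picture viewer there is one more tool, called as name(argument=value, ...), one argument or row to a line, values as JSON. servo_tool: Moves the arm, as the interface text tells. Its arguments: {"type":"object","properties":{"targets":{"type":"array","items":{"type":"array","items":{"type":"number"}}}},"required":["targets"]}

```bash
mkdir -p pics; ls
python3 - <<'E'
from station import r
import cv2,pickle
s=r.sense();print(s['time_s'],s['tcp_pos'],s['ee_rot'],s['wrist_force'])
d={n:r.capture(n) for n in("scene","top","wrist")}
pickle.dump(d,open('c0.pkl','wb'))
for n in d:
    cv2.imwrite(f'pics/{n}0.png',d[n]['pixels'][:,:,::-1]);print(n,d[n]['fx'],d[n]['cx'],d[n]['cy'],d[n]['world_from_camera'].round(3) if hasattr(d[n]['world_from_camera'],'round') else d[n]['world_from_camera'])
E
```

```text
pics
0.0 [ 0.24419971 -0.57469941  0.23846035] [[-9.20445190e-01 -3.90870450e-01 -9.71144655e-04]
 [-3.90871636e-01  9.20443091e-01  1.96962343e-03]
 [ 1.24015790e-04  2.19252332e-03 -9.99997589e-01]] [ 0.63300641  0.07539983 -0.24813916]
scene 382.54360452304076 282.7639402565876 211.5159553222584 [[ 0.015  0.683 -0.731  1.303]
 [ 1.     0.002  0.022 -0.028]
 [ 0.017 -0.731 -0.682  0.825]
 [ 0.     0.     0.     1.   ]]
top 447.18238284572294 284.4749552069674 210.0693816433309 [[ 0.019 -0.995  0.093  0.398]
 [-1.    -0.019  0.005 -0.015]
 [-0.004 -0.093 -0.996  1.246]
 [ 0.     0.     0.     1.   ]]
wrist 325.19226210127806 279.7221879853843 210.4041617399138 [[-0.39   0.88   0.272  0.17 ]
 [ 0.921  0.372  0.117 -0.606]
 [ 0.002  0.296 -0.955  0.383]
 [ 0.     0.     0.     1.   ]]
```

View pics/top0.png

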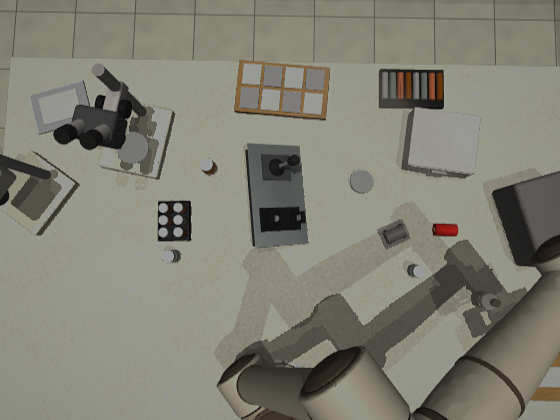

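View pics/scene0.png

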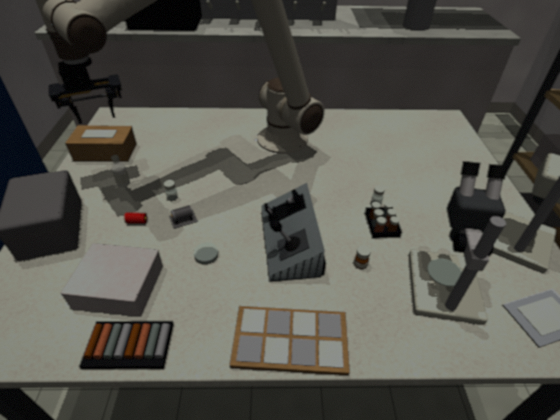

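Top view: grey cell in its rest at about (395,233), with a red look-alike at (445,229). The bay is at (283,218) and the knob at about (292,160). There are microscopes at the left, (135,140) and (35,190), and the white cabinet is at the right, (442,142). The lever therefore goes left (jog +). Only the grey one on the saddles fits the cell; I'll confirm that in an enlarged crop.

```bash
cat > h.py <<'E'
import numpy as np,cv2,pickle
def ray(c,u,v,fish=False):
    x=np.array([(u-c['cx'])/c['fx'],(v-c['cy'])/c['fy'],1.0])
    if fish:
        t=np.hypot(x[0],x[1]); x=np.array([*(x[:2]/t*np.sin(t)),np.cos(t)]) if t>0 else x
    T=np.array(c['world_from_camera']); return T[:3,3],T[:3,:3]@(x/np.linalg.norm(x))
def onz(c,u,v,z,fish=False):
    o,d=ray(c,u,v,fish); return o+d*(z-o[2])/d[2]
def tri(*rs):
    A=np.zeros((3,3));b=np.zeros(3)
    for o,d in rs:
        P=np.eye(3)-np.outer(d,d);A+=P;b+=P@o
    p=np.linalg.solve(A,b); return p,[np.linalg.norm((np.eye(3)-np.outer(d,d))@(p-o)) for o,d in rs]
def px(c,p,fish=False):
    T=np.array(c['world_from_camera']);q=T[:3,:3].T@(np.asarray(p)-T[:3,3])
    if fish:
        t=np.arctan2(np.hypot(*q[:2]),q[2]);q=np.array([*(q[:2]/np.hypot(*q[:2])*t),1])
    return c['fx']*q[0]/q[2]+c['cx'],c['fy']*q[1]/q[2]+c['cy']
E
python3 - <<'E'
from h import *
d=pickle.load(open('c0.pkl','rb'))
t=d['top'];s=d['scene']
for n,u,v,z in(('cell',395,233,.027),('red',445,229,.02),('lip/bay',283,218,.1),('knob',292,160,.15)): print(n,onz(t,u,v,z).round(3))
a=t['pixels'][130:260,230:465,::-1];b=s['pixels'][170:300,110:345,::-1]
im=np.vstack([cv2.resize(x,None,fx=2.3*1.4,fy=2.3,interpolation=cv2.INTER_CUBIC) if 0 else cv2.resize(x,None,fx=2.3,fy=2.3,interpolation=cv2.INTER_CUBIC) for x in(a,b)])
im=cv2.convertScaleAbs(im,alpha=1.5);cv2.imwrite('pics/crop1.png',im);print(im.shape)
E
```

```text
cell [ 0.455 -0.31   0.027]
red [ 0.469 -0.449  0.02 ]
lip/bay [ 0.484 -0.005  0.1  ]
knob [ 0.626 -0.025  0.15 ]
(598, 540, 3)
```

View pics/crop1.png

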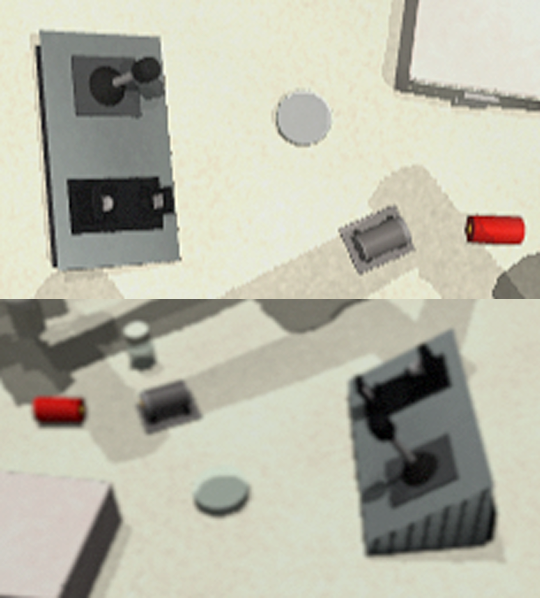

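The enlarged crop confirms it: the grey cell lies on the black saddles at top pixel about (396,233). The red one lies loose on the table at (445,229) and stays untouched. Next I'm moving the wrist camera over the rest, turning about +87°.

servo_tool(
  targets=[
    [0.47,0.59,0,0.1,87],
    [0.94,1.18,0,0.2,87],
    [1.41,1.77,0,0.3,87],
    [1.88,2.36,0,0.4,87],
    [2.35,2.95,0,0.5,87],
  ],
)

```text
time_s: 0.57
tcp_pos: [0.3153, -0.4857, 0.2391]
ee_rot: [[-0.617, -0.787, -0.001], [-0.787, 0.617, 0.001], [-0.0, 0.001, -1.0]]
wrist_force: [0.4, 0.2, -0.6]
gripper_width: 1.004
gripper_force: 0.0
```

servo_tool(
  targets=[
    [0.47,0.59,0,0.1,87],
    [0.94,1.18,0,0.2,87],
    [1.41,1.77,0,0.3,87],
    [1.88,2.36,0,0.4,87],
    [2.35,2.95,0,0.5,87],
  ],
)

```text
time_s: 0.98
tcp_pos: [0.3858, -0.3971, 0.2393]
ee_rot: [[-0.163, -0.987, -0.0], [-0.987, 0.163, 0.0], [-0.0, 0.001, -1.0]]
wrist_force: [-0.7, -0.5, -0.5]
gripper_width: 1.003
gripper_force: 0.0
```

servo_tool(
  targets=[
    [0.47,0.59,0,0.1,87],
    [0.94,1.18,0,0.2,87],
    [1.41,1.77,0,0.3,87],
    [1.88,2.36,0,0.4,87],
    [2.35,2.95,0,0.5,87],
  ],
)

```text
time_s: 1.4
tcp_pos: [0.4563, -0.3086, 0.2393]
ee_rot: [[0.33, -0.944, -0.0], [-0.944, -0.33, 0.0], [-0.0, 0.0, -1.0]]
wrist_force: [-0.8, -0.6, 0.8]
gripper_width: 1.001
gripper_force: 0.0
```

servo_tool(
  targets=[
    [0,0,0,0,87],
    [0,0,0,0,87],
    [0,0,0,0,87],
    [0,0,0,0,87],
    [0,0,0,0,87],
  ],
)

```text
time_s: 1.82
tcp_pos: [0.4553, -0.3103, 0.2395]
ee_rot: [[0.323, -0.946, -0.0], [-0.946, -0.323, 0.0], [-0.0, 0.0, -1.0]]
wrist_force: [0.3, -0.8, -0.1]
gripper_width: 1.001
gripper_force: 0.0
```

Run:
```python
from station import r
from h import *
s=r.sense();print(s['time_s'],s['tcp_pos'].round(4),s['ee_rot'].round(3).tolist(),s['joints'])
d=r.capture('wrist');t=r.capture('top');sc=r.capture('scene');pickle.dump(dict(wrist=d,top=t,scene=sc),open('c1.pkl','wb'))
print(np.array(d['world_from_camera'])[:3].round(3), px(d,[.455,-.31,.027],True))
cv2.imwrite('pics/w1.png',cv2.resize(d['pixels'][:,:,::-1],None,fx=1.4,fy=1.4))
```

```text
1.8167 [ 0.4553 -0.3103  0.2395] [[0.323, -0.946, -0.0], [-0.946, -0.323, 0.0], [-0.0, 0.0, -1.0]] [-1.74151427e+01  1.48597366e+01 -1.00533598e+01 -1.68375640e-05
 -6.51067278e+01  3.62802027e+01]
[[-0.947 -0.308 -0.095  0.482]
 [-0.322  0.904  0.28  -0.387]
 [-0.     0.296 -0.955  0.384]] (np.float64(280.5987097310724), np.float64(185.6025305130965))
```

View pics/w1.png

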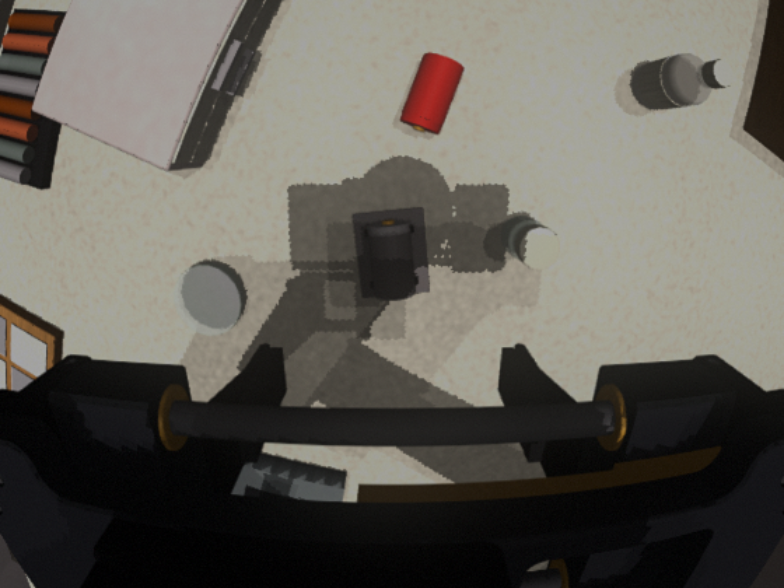

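Wrist view (picture enlarged 1.4x): the cell in its rest at about (390,255), with the brass nub at (389,223) on the right-hand (−y) side. Plate corners are at (353,213), (424,207), (430,291) and (362,298), and jar_a is at (535,245). I'll measure these and refine with an enlarged crop.

Run:
```python
from h import *
c=pickle.load(open('c1.pkl','rb'));d=c['wrist'];t=c['top'];s=c['scene']
C=[onz(d,u/1.4,v/1.4,.003,True) for u,v in((353,213),(424,207),(430,291),(362,298))]
C=np.array(C);print('plate corners',C.round(4).tolist(),'ctr',C.mean(0).round(4))
ax=(C[2]+C[3]-C[0]-C[1])/2;print('axis to flat deg',np.degrees(np.arctan2(ax[1],ax[0])),np.linalg.norm(ax))
print('nub',onz(d,389/1.4,223/1.4,.027,True))
for n,c2,f in(('w',d,True),('t',t,False),('s',s,False)): print(n,px(c2,[.455,-.31,.027],f))
a=cv2.resize(d['pixels'][140:225,240:320,::-1],(560,595),interpolation=cv2.INTER_CUBIC)
u,v=map(int,px(t,[.455,-.31,.027]));b=cv2.resize(t['pixels'][v-20:v+20,u-16:u+16,::-1],(232,290),interpolation=cv2.INTER_CUBIC)
u,v=map(int,px(s,[.455,-.31,.027]));e=cv2.resize(s['pixels'][v-20:v+20,u-16:u+16,::-1],(232,290),interpolation=cv2.INTER_CUBIC)
im=np.hstack([a,np.vstack([b,e,np.zeros((15,232,3),np.uint8)])]);im=(255*(im/255.)**.5).astype(np.uint8)
cv2.imwrite('pics/crop2.png',im)
```

```text
plate corners [[0.498, -0.3325, 0.003], [0.4432, -0.3565, 0.003], [0.4133, -0.2889, 0.003], [0.4678, -0.2636, 0.003]] ctr [ 0.4556 -0.3104  0.003 ]
axis to flat deg 113.77491315612562 0.07458339036489321
nub [ 0.46753681 -0.33735237  0.027     ]
w (np.float64(280.5987097310724), np.float64(185.6025305130965))
t (np.float64(395.00263874511626), np.float64(232.8937992189268))
s (np.float64(181.1852991104667), np.float64(212.64620084589566))
```

View pics/crop2.png

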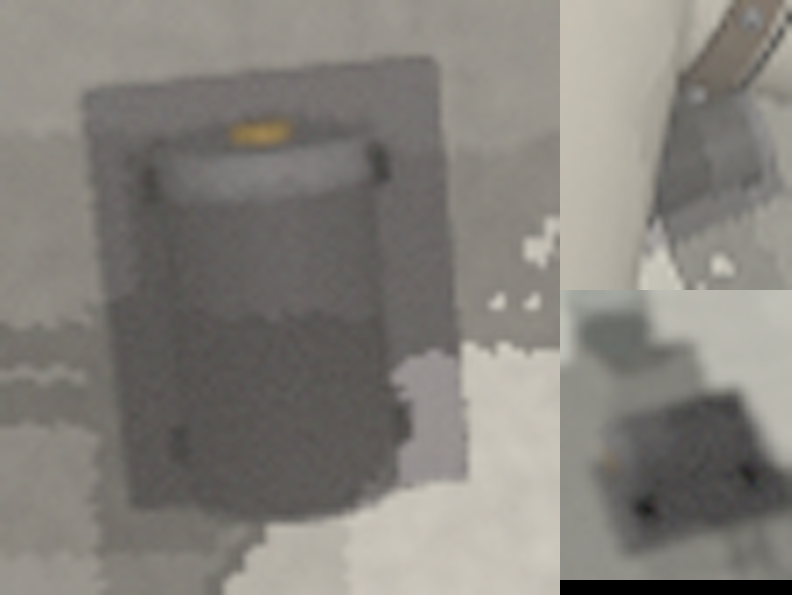

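Run:
```python
from h import *
c=pickle.load(open('c1.pkl','rb'));d=c['wrist'];s=c['scene'];c0=pickle.load(open('c0.pkl','rb'))
print('nub tri',tri(ray(d,277.4,159,True),ray(s,171.4,215.6)))
print('saddle mid tri z.02',onz(d,279.6,183.1,.02,True))
# jar_a lid in wrist (538,246)/1.4, top0, scene0
t0=c0['top'];s0=c0['scene']
print('jar lid w',onz(d,538/1.4,246/1.4,.062,True),'top',onz(t0,419,270,.062),'scene',onz(s0,170,185,.062))
# console face corners: top0 crop1 coords /2.3 + (230,130); scene crop: x/2.3+110,(y-299)/2.3+170
T=lambda u,v:ray(t0,u/2.3+230,v/2.3+130); S=lambda u,v:ray(s0,u/2.3+110,(v-299)/2.3+170)
for n,a,b in(('far right(low) corner',(160,37),(366,545)),('far left(high)',(38,32),(492,487)),('near right(low)',(180,261),(351,380)),('near left(high)',(57,268),(453,331)),
 ('knob',(146,69),(381,427))):
    p,e=tri(T(*a),S(*b));print(n,p.round(4),np.round(e,4))
```

```text
nub tri (array([ 0.46797278, -0.33719758,  0.02677813]), [np.float64(0.00029522788956163563), np.float64(0.0002952278895616481)])
saddle mid tri z.02 [ 0.45650093 -0.31091125  0.02      ]
jar lid w [ 0.35895544 -0.36332434  0.062     ] top [ 0.35724513 -0.36405107  0.062     ] scene [ 0.36596739 -0.35497846  0.062     ]
far right(low) corner [ 0.6921 -0.0439  0.0213] [0.0026 0.0026]
far left(high) [0.676  0.0947 0.102 ] [0.0009 0.0009]
near right(low) [ 0.4217 -0.0694  0.0283] [0.0049 0.0049]
near left(high) [0.41   0.0674 0.1039] [0.002 0.002]
knob [ 0.6268 -0.0268  0.1446] [0.0019 0.0019]
```

The nub triangulates to z = 0.0268, which agrees with the text. The TCP is above the cell's centre to within about 1 mm. Next: turn +0.085, descend and grasp.

servo_tool(
  targets=[
    [0,0,-1,0.04,75],
    [0,0,-2,0.085,75],
    [0,0,-3,0.085,75],
    [0,0,-4,0.085,75],
    [0,0,-4.5,0.085,75],
  ],
)

```text
time_s: 2.38
tcp_pos: [0.4537, -0.3091, 0.101]
ee_rot: [[0.403, -0.915, -0.005], [-0.915, -0.403, 0.002], [-0.004, 0.004, -1.0]]
wrist_force: [-0.0, 0.1, -0.4]
gripper_width: 0.864
gripper_force: 0.0
```

servo_tool(
  targets=[
    [0,0,-0.8,0,75],
    [0,0,-1.6,0,75],
    [0,0,-2.2,0,75],
    [0,0,-2.5,0,75],
    [0,0,-2.5,0,75],
  ],
)

```text
time_s: 2.8
tcp_pos: [0.4545, -0.3095, 0.0275]
ee_rot: [[0.403, -0.915, -0.004], [-0.915, -0.403, 0.002], [-0.003, 0.003, -1.0]]
wrist_force: [-1.0, -0.1, 0.0]
gripper_width: 0.857
gripper_force: 0.0
```

servo_tool(
  targets=[
    [0,0,0,0,75],
    [0,0,0,0,20],
    [0,0,0,0,20],
    [0,0,0,0,20],
    [0,0,0,0,20],
  ],
)

```text
time_s: 3.22
tcp_pos: [0.4564, -0.3099, 0.0305]
ee_rot: [[0.404, -0.915, 0.002], [-0.915, -0.404, -0.001], [0.001, -0.001, -1.0]]
wrist_force: [0.2, 0.0, -0.5]
gripper_width: 0.64
gripper_force: 0.0
```

servo_tool(
  targets=[
    [0,0,0,0,20],
    [0,0,0,0,20],
    [0,0,0,0,20],
    [0,0,0,0,20],
    [0,0,0,0,20],
  ],
)

```text
time_s: 3.63
tcp_pos: [0.4554, -0.3098, 0.0296]
ee_rot: [[0.404, -0.915, -0.001], [-0.915, -0.404, 0.0], [-0.0, 0.001, -1.0]]
wrist_force: [-1.8, -1.0, 2.1]
gripper_width: 0.383
gripper_force: 30.0
```

servo_tool(
  targets=[
    [0,0,0.7,0,20],
    [0,0,1.6,0,20],
    [0,0,2.6,0,20],
    [0,0,3.6,0,20],
    [0,0,4.6,0,20],
  ],
)

```text
time_s: 4.05
tcp_pos: [0.4556, -0.3093, 0.1683]
ee_rot: [[0.404, -0.915, -0.001], [-0.915, -0.404, 0.001], [-0.001, 0.0, -1.0]]
wrist_force: [1.6, -0.9, -1.9]
gripper_width: 0.383
gripper_force: 30.0
```

servo_tool(
  targets=[
    [0,0.7,0.6,-0.03,20],
    [0,1.6,1.2,-0.06,20],
    [0,2.5,1.8,-0.1,20],
    [0.2,3.5,2.4,-0.13,20],
    [0.3,4.5,2.8,-0.16,20],
  ],
)

```text
time_s: 4.47
tcp_pos: [0.4654, -0.1735, 0.253]
ee_rot: [[0.251, -0.968, 0.003], [-0.968, -0.251, 0.0], [0.001, -0.003, -1.0]]
wrist_force: [0.6, 0.3, -1.3]
gripper_width: 0.383
gripper_force: 30.0
```

servo_tool(
  targets=[
    [0.1,1,0,-0.03,20],
    [0.2,2,0,-0.06,20],
    [0.3,3,0,-0.1,20],
    [0.4,4,0,-0.13,20],
    [0.5,5,0,-0.155,20],
  ],
)

```text
time_s: 4.88
tcp_pos: [0.4794, -0.023, 0.2511]
ee_rot: [[0.099, -0.995, -0.0], [-0.995, -0.099, 0.001], [-0.001, 0.0, -1.0]]
wrist_force: [0.1, -0.2, -1.4]
gripper_width: 0.38
gripper_force: 30.0
```

servo_tool(
  targets=[
    [0,1,0,0,20],
    [0,2,0,0,20],
    [0,2.8,0,0,20],
    [0,3.5,0,0,20],
    [0,3.5,0,0,20],
  ],
)

```text
time_s: 5.3
tcp_pos: [0.4799, 0.0834, 0.251]
ee_rot: [[0.104, -0.995, -0.0], [-0.995, -0.104, 0.001], [-0.001, 0.0, -1.0]]
wrist_force: [-0.2, 0.8, -1.4]
gripper_width: 0.384
gripper_force: 30.0
```

servo_tool(
  targets=[
    [0,0,0,0,20],
    [0,0,0,0,20],
    [0,0,0,0,20],
    [0,0,0,0,20],
    [0,0,0,0,20],
  ],
)

```text
time_s: 5.72
tcp_pos: [0.4799, 0.0796, 0.2515]
ee_rot: [[0.1, -0.995, -0.0], [-0.995, -0.1, 0.0], [-0.0, 0.0, -1.0]]
wrist_force: [1.0, -0.2, -2.3]
gripper_width: 0.386
gripper_force: 30.0
```

Run:
```python
from station import r
from h import *
s=r.sense();print(s['time_s'],s['tcp_pos'].round(4),s['ee_rot'].round(3).tolist(),s['joints'].round(1),s['wrist_force'])
c={n:r.capture(n) for n in('wrist','top','scene')};pickle.dump(c,open('c2.pkl','wb'))
d=c['wrist'];print(px(d,[.484,-.0,.1],True))
a=d['pixels'][:,:,::-1];a=(255*(a/255.)**.5).astype(np.uint8)
cv2.imwrite('pics/w2.png',cv2.resize(a,None,fx=1.4,fy=1.4,interpolation=cv2.INTER_CUBIC))
```

```text
5.7167 [0.4799 0.0796 0.2515] [[0.1, -0.995, -0.0], [-0.995, -0.1, 0.0], [-0.0, 0.0, -1.0]] [ 28.6   7.9 -17.2  -0.  -64.9 -22.9] [ 1.00979101 -0.18302856 -2.31771157]
(np.float64(284.63282535952186), np.float64(114.20420853244386))
```

View pics/w2.png

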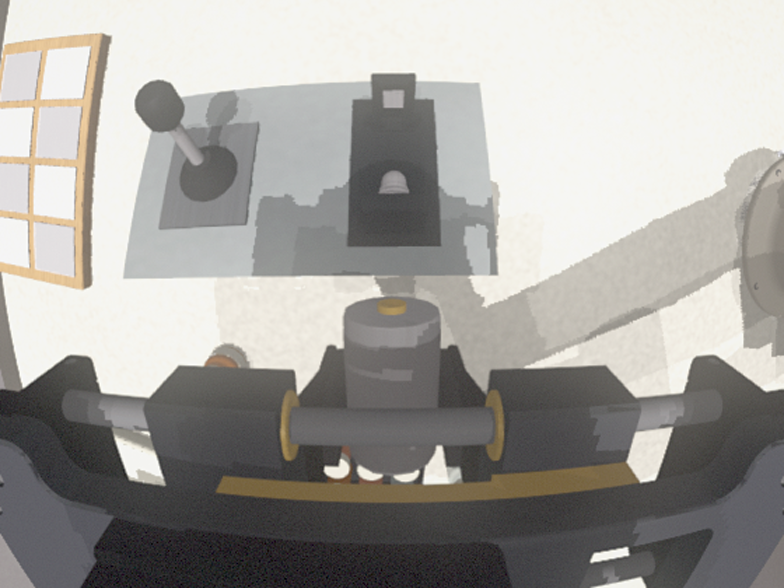

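Wrist view (1.4x): end wall and lip at the top, (372–415, 73–110). The spring nose is at (394,183), the bay plate corners at (350,98), (434,98), (440,246) and (348,246), the knob at (160,105), and the held cell's nub at (391,306). A second view from 60 mm to the right gives a baseline.

servo_tool(
  targets=[
    [0,-0.6,0,0,20],
    [0,-1.3,0,0,20],
    [0,-1.8,0,0,20],
    [0,-2,0,0,20],
    [0,-2,0,0,20],
  ],
)

```text
time_s: 6.28
tcp_pos: [0.4798, 0.0193, 0.2516]
ee_rot: [[0.099, -0.995, -0.0], [-0.995, -0.099, 0.0], [-0.0, 0.0, -1.0]]
wrist_force: [0.3, 0.9, -1.6]
gripper_width: 0.381
gripper_force: 30.0
```

servo_tool(
  targets=[
    [0,0,0,0,20],
    [0,0,0,0,20],
    [0,0,0,0,20],
    [0,0,0,0,20],
    [0,0,0,0,20],
  ],
)

```text
time_s: 6.7
tcp_pos: [0.48, 0.0208, 0.2515]
ee_rot: [[0.102, -0.995, -0.0], [-0.995, -0.102, 0.0], [-0.0, 0.0, -1.0]]
wrist_force: [0.1, 0.7, -1.0]
gripper_width: 0.382
gripper_force: 30.0
```

Run:
```python
from station import r
from h import *
s=r.sense();print(s['time_s'],s['tcp_pos'].round(4))
c={n:r.capture(n) for n in('wrist','top','scene')};pickle.dump(c,open('c3.pkl','wb'))
c2=pickle.load(open('c2.pkl','rb'))
g=lambda a:(255*(a[:,:,::-1]/255.)**.5).astype(np.uint8)
d=c['wrist'];print(px(d,[.484,-.0,.1],True),px(d,[.49,-.04,.1],True),px(d,[.42,-.07,.03],True))
a=cv2.resize(g(c2['wrist']['pixels'][40:210,230:370]),None,fx=3.4,fy=3.4,interpolation=cv2.INTER_CUBIC)
b=cv2.resize(g(d['pixels'][:,220:400]),None,fx=1,fy=1)
b=cv2.resize(g(d['pixels'][60:230,235:330]),None,fx=3.4,fy=3.4,interpolation=cv2.INTER_CUBIC)
im=np.hstack([a,b])[:600,:800];print(a.shape,b.shape);cv2.imwrite('pics/crop3.png',im)
```

```text
6.7 [0.48   0.0208 0.2515]
(np.float64(278.38408885677364), np.float64(177.5055554498992)) (np.float64(276.2016487230724), np.float64(134.0187820282231)) (np.float64(341.6618116673066), np.float64(110.91418511454029))
(578, 476, 3) (578, 323, 3)
```

View pics/crop3.png

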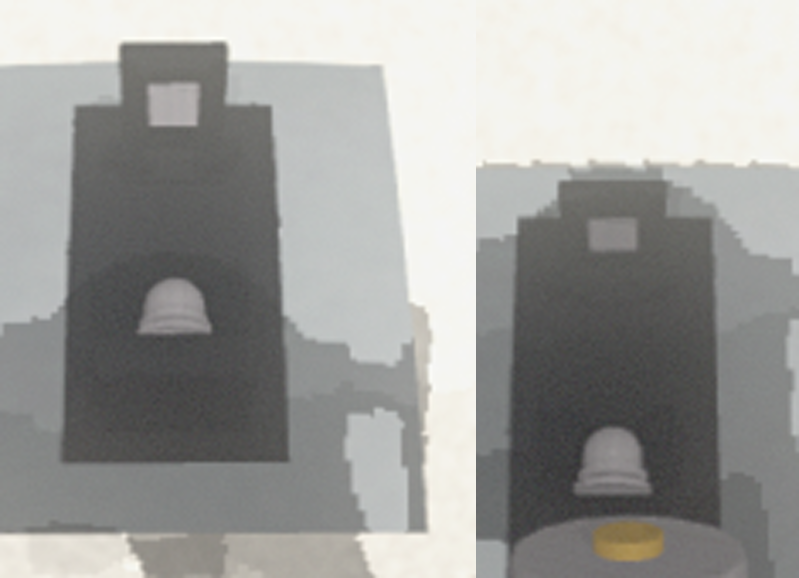

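Run:
```python
from h import *
A=pickle.load(open('c2.pkl','rb'))['wrist'];B=pickle.load(open('c3.pkl','rb'))['wrist'];c0=pickle.load(open('c0.pkl','rb'))
L=lambda p:ray(A,230+p[0]/3.4,40+p[1]/3.4,True); R=lambda p:ray(B,235+(p[0]-476)/3.4,60+p[1]/3.4,True)
f={'wallL':((121,44),(560,182)),'wallR':((227,44),(667,182)),'patchbotL':((148,126),(589,250)),'patchbotR':((199,126),(637,250)),'patchtopL':((148,83),(589,219)),'patchtopR':((199,83),(637,219)),
'plateL':((75,106),(517,219)),'plateR':((270,106),(713,219)),'nose':((175,279),(611,428)),'ringL':((138,333),(574,492)),'ringR':((211,333),(651,492)),'faceR':((382,66),None)}
P={}
for n,(a,b) in f.items():
    if b is None: continue
    p,e=tri(L(a),R(b));P[n]=p;print(n,p.round(4),np.round(e,4)[0])
# nub of held cell in the two views (check vs expected)
print('nubA at z.22-.25',[onz(A,391/1.4,306/1.4,z,True).round(4).tolist() for z in(.245,.2515)])
print('nubB',[onz(B,235+(629-476)/3.4,60+532/3.4,z,True).round(4).tolist() for z in(.245,.2515)])
yaw=np.degrees([np.arctan2(*(P[b]-P[a])[[1,0]]) for a,b in(('wallR','wallL'),('plateR','plateL'))]);print(yaw)
cs=[onz(A,230+u/3.4,40+v/3.4,z,True).round(4).tolist() for u,v,z in((382,66,.03),(427,531,.110))];print('near low/high corners',cs)
print('far high',onz(A,124/1.4,278/1.4,.11,True).round(4))
print('knob', tri(ray(A,160/1.4,105/1.4,True),ray(c0['scene'],381/2.3+110,128/2.3+170))[0].round(4))
```

```text
wallL [ 0.5074 -0.0571  0.0861] 0.0001
wallR [ 0.4782 -0.06    0.0861] 0.0002
patchbotL [ 0.4984 -0.0371  0.0606] 0.0
patchbotR [ 0.4836 -0.0385  0.0611] 0.0003
patchtopL [ 0.4988 -0.0473  0.0811] 0.0002
patchtopR [ 0.485  -0.0486  0.0815] 0.0001
plateL [ 0.5226 -0.0437  0.0415] 0.0001
plateR [ 0.461  -0.0498  0.0413] 0.0004
nose [0.4864 0.0073 0.1044] 0.0003
ringL [0.4944 0.021  0.1222] 0.0003
ringR [0.4755 0.0193 0.1213] 0.0006
nubA at z.22-.25 [[0.4837, 0.0499, 0.245], [0.4839, 0.0477, 0.2515]]
nubB [[0.4836, -0.01, 0.245], [0.4838, -0.0121, 0.2515]]
[5.6710481  5.69106544]
near low/high corners [[0.4252, -0.0702, 0.03], [0.4112, 0.0667, 0.11]]
far high [0.6775 0.0941 0.11  ]
knob [ 0.6278 -0.0256  0.1457]
```

servo_tool(
  targets=[
    [0.06,-0.5,-0.6,0,20],
    [0.15,-1.0,-1.3,0,20],
    [0.23,-1.4,-2.1,0,20],
    [0.31,-1.61,-2.8,0,20],
    [0.31,-1.61,-3.11,0,20],
  ],
)

```text
time_s: 7.27
tcp_pos: [0.4878, -0.0291, 0.1555]
ee_rot: [[0.099, -0.995, -0.005], [-0.995, -0.099, -0.001], [0.0, 0.005, -1.0]]
wrist_force: [-1.1, -0.1, -1.6]
gripper_width: 0.38
gripper_force: 30.0
```

servo_tool(
  targets=[
    [0,0,-0.3,0,20],
    [0,0,-0.6,0,20],
    [0,0,-0.9,0,20],
    [0,0,-1.2,0,20],
    [0,0,-1.33,0,20],
  ],
)

```text
time_s: 7.68
tcp_pos: [0.4889, -0.0277, 0.1174]
ee_rot: [[0.101, -0.995, -0.001], [-0.995, -0.101, -0.0], [-0.0, 0.001, -1.0]]
wrist_force: [-0.9, 0.4, -2.0]
gripper_width: 0.382
gripper_force: 30.0
```

servo_tool(
  targets=[
    [0,0,0,0,20],
    [0,0,0,0,20],
    [0,0,0,0,20],
    [0,0,0,0,20],
    [0,0,0,0,20],
  ],
)

```text
time_s: 8.1
tcp_pos: [0.4895, -0.0279, 0.1188]
ee_rot: [[0.101, -0.995, 0.001], [-0.995, -0.101, 0.0], [-0.0, -0.001, -1.0]]
wrist_force: [0.2, 0.5, -1.4]
gripper_width: 0.38
gripper_force: 30.0
```

Run:
```python
from station import r
from h import *
s=r.sense();print(s['time_s'],s['tcp_pos'].round(4),s['wrist_force'].round(1))
c={n:r.capture(n) for n in('wrist','top','scene')};pickle.dump(c,open('c4.pkl','wb'))
g=lambda a:(255*(a[:,:,::-1]/255.)**.5).astype(np.uint8)
a=cv2.resize(g(c['wrist']['pixels'][100:300,210:360]),None,fx=2.9,fy=2.9,interpolation=cv2.INTER_CUBIC)
u,v=map(int,px(c['scene'],[.49,-.03,.1]));b=cv2.resize(g(c['scene']['pixels'][v-60:v+60,u-36:u+36]),None,fx=4.83,fy=4.83,interpolation=cv2.INTER_CUBIC)
im=np.hstack([a,b[:580]])[:,:800];print(im.shape,u,v);cv2.imwrite('pics/crop4.png',im)
```

```text
8.1 [ 0.4895 -0.0279  0.1188] [ 0.2  0.5 -1.4]
(580, 783, 3) 273 202
```

View pics/crop4.png

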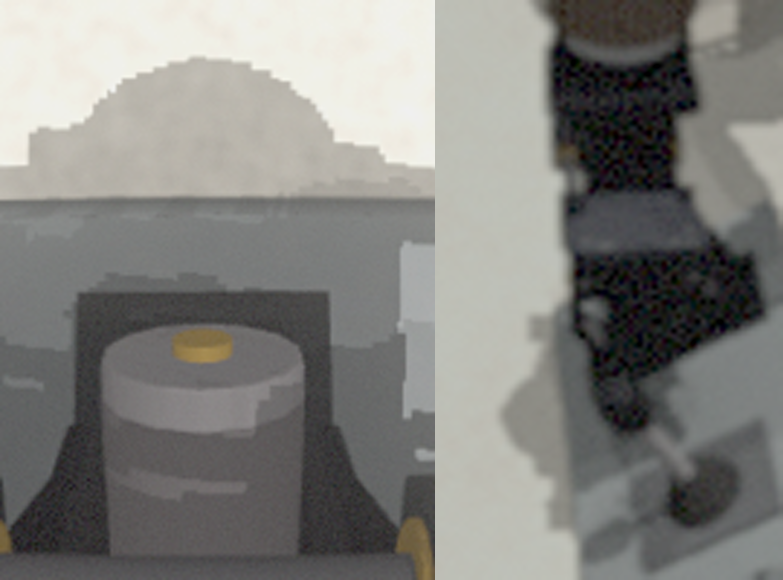

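The cell's nub (crop 203,345) is centred over the bay plate (77–329, middle 203), and nothing is touching. Next it goes up against the spring and down into the bay.

servo_tool(
  targets=[
    [0,0.09,0,0,20],
    [-0.02,0.18,0,0,20],
    [-0.03,0.27,-0.15,0,20],
    [-0.04,0.36,-0.3,0,20],
    [-0.05,0.45,-0.46,0,20],
  ],
)

```text
time_s: 8.67
tcp_pos: [0.4881, -0.015, 0.1048]
ee_rot: [[0.102, -0.995, 0.001], [-0.995, -0.102, -0.001], [0.002, -0.001, -1.0]]
wrist_force: [1.8, -7.5, 3.5]
gripper_width: 0.385
gripper_force: 30.0
```

servo_tool(
  targets=[
    [0,0,0,0,20],
    [0,0,0,0,20],
    [0,0,0,0,20],
    [0,0,0,0,20],
    [0,0,0,0,20],
  ],
)

```text
time_s: 9.08
tcp_pos: [0.4882, -0.0146, 0.1045]
ee_rot: [[0.101, -0.995, 0.001], [-0.995, -0.101, -0.0], [0.0, -0.001, -1.0]]
wrist_force: [2.3, -3.7, -2.2]
gripper_width: 0.384
gripper_force: 30.0
```

servo_tool(
  targets=[
    [0,0.05,-0.08,0,20],
    [0,0.1,-0.16,0,20],
    [-0.01,0.14,-0.24,0,20],
    [-0.02,0.19,-0.32,0,20],
    [-0.02,0.23,-0.39,0,20],
  ],
)

```text
time_s: 9.5
tcp_pos: [0.4879, -0.0102, 0.0948]
ee_rot: [[0.102, -0.995, 0.001], [-0.995, -0.102, -0.004], [0.004, -0.001, -1.0]]
wrist_force: [1.7, -17.5, 10.3]
gripper_width: 0.383
gripper_force: 30.0
```

servo_tool(
  targets=[
    [0,0,0,0,20],
    [0,0,0,0,20],
    [0,0,0,0,20],
    [0,0,0,0,20],
    [0,0,0,0,20],
  ],
)

```text
time_s: 9.92
tcp_pos: [0.4878, -0.01, 0.0945]
ee_rot: [[0.102, -0.995, 0.001], [-0.995, -0.102, -0.004], [0.004, -0.001, -1.0]]
wrist_force: [2.5, -14.6, 7.7]
gripper_width: 0.386
gripper_force: 30.0
```

Run:
```python
from station import r
from h import *
s=r.sense();print(s['time_s'],s['tcp_pos'].round(4),s['wrist_force'].round(1))
c={n:r.capture(n) for n in('wrist','top','scene')};pickle.dump(c,open('c5.pkl','wb'))
g=lambda a:(255*(a[:,:,::-1]/255.)**.5).astype(np.uint8)
a=cv2.resize(g(c['wrist']['pixels'][100:300,210:360]),None,fx=2.9,fy=2.9,interpolation=cv2.INTER_CUBIC)
cv2.imwrite('pics/crop5.png',a)
```

```text
9.9167 [ 0.4878 -0.01    0.0945] [  2.5 -14.6   7.7]
```

View pics/crop5.png

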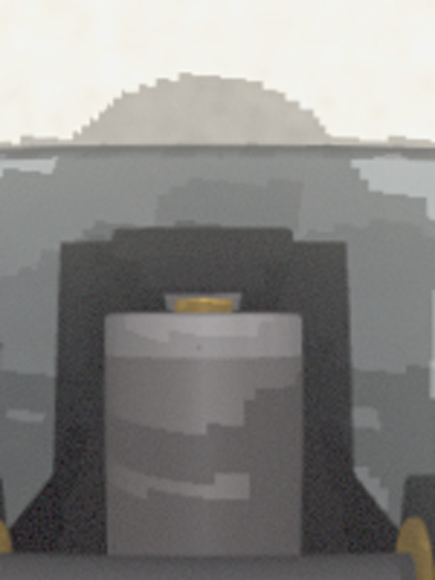

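```bash
cat > bay.py <<'E'
from h import *
O=np.array([.4874,-.0031,.065]);X=np.array([-.086,.8617,.5]);N=np.array([.0497,-.4975,.866]);Y=np.cross(N,X)
def cellpt(o,a,l,h): # o=(x,z) mm, a tilt nub-up deg; l along cell, h across
    a=np.radians(a);return O+1e-3*((o[0]+l*np.cos(a)+h*np.sin(a))*X+(o[1]-l*np.sin(a)+h*np.cos(a))*N)
E
python3 - <<'E'
from bay import *
d=pickle.load(open('c5.pkl','rb'))['wrist']
for a in(0,5,10,15,20,25,30):
    f=lambda l,h:np.round((np.array(px(d,cellpt((7.4,26.7),a,l,h),True))-[210,100])*2.9).astype(int)
    print(a,'top edge',f(-29.5,17),'nub top',f(-32,5),'nub bot',f(-32,-5))
print('wall outer top',[np.round((np.array(px(d,O+1e-3*(-38*X+z*N+y*Y),True))-[210,100])*2.9) for z,y in((47.5,15),(47.5,-15),(0,0))])
E
```

```text
0 top edge [205 327] nub top [205 328] nub bot [205 339]
5 top edge [205 333] nub top [205 327] nub bot [205 334]
10 top edge [205 341] nub top [205 328] nub bot [205 331]
15 top edge [205 351] nub top [205 331] nub bot [205 328]
20 top edge [205 362] nub top [205 335] nub bot [205 327]
25 top edge [205 375] nub top [205 341] nub bot [205 328]
30 top edge [205 390] nub top [205 348] nub bot [205 329]
wall outer top [array([296., 228.]), array([114., 227.]), array([204., 299.])]
```

Run:
```python
from bay import *
from scipy.optimize import least_squares
d=pickle.load(open('c5.pkl','rb'))['wrist']
def f(x,z,a,l,h,y=0): return (np.array(px(d,cellpt((x,z),a,l,h)+1e-3*y*Y,True))-[210,100])*2.9
for zmode in('sup',25,26.7,29,31,33):
    Z=lambda a: 8+29.5*np.sin(np.radians(a))+17*np.cos(np.radians(a)) if zmode=='sup' else zmode
    g=lambda p:[f(p[0],Z(p[1]),p[1],-29.5,17)[1]-313, max(f(p[0],Z(p[1]),p[1],-32,5)[1],0)*0+min(f(p[0],Z(p[1]),p[1],-32,5)[1],f(p[0],Z(p[1]),p[1],-32,-5)[1])-298]
    q=least_squares(g,[5,10]);x,a=q.x
    w=f(x,Z(a),a,-29.5,0,17)-f(x,Z(a),a,-29.5,0,-17)
    n=f(x,Z(a),a,-32,0,5)-f(x,Z(a),a,-32,0,-5)
    print(zmode,'x %.1f z %.1f a %.1f cost %.2f'%(x,Z(a),a,q.cost),'width',abs(w[0]).round(),'nubw',abs(n[0]).round())
```

```text
sup x 3.0 z 31.4 a 13.3 cost 0.00 width 198.0 nubw 58.0
25 x 1.3 z 25.0 a 13.8 cost 0.00 width 191.0 nubw 56.0
26.7 x 1.8 z 26.7 a 13.7 cost 0.00 width 193.0 nubw 57.0
29 x 2.4 z 29.0 a 13.5 cost 0.00 width 195.0 nubw 58.0
31 x 2.9 z 31.0 a 13.4 cost 0.00 width 198.0 nubw 58.0
33 x 3.4 z 33.0 a 13.2 cost 0.00 width 200.0 nubw 59.0
```

The fit says the cell has slid in the pads to about (3, 31) in the bay with the nub 13° high. It is inside the lip but not down. I'll release it, see where it settles and regrip it.

servo_tool(
  targets=[
    [0,-0.03,0.04,0,30],
    [0,-0.05,0.07,0,60],
    [0,-0.05,0.07,0,60],
    [0,-0.05,0.07,0,60],
    [0,-0.05,0.07,0,60],
  ],
)

```text
time_s: 10.48
tcp_pos: [0.4868, -0.0086, 0.0948]
ee_rot: [[0.101, -0.995, -0.001], [-0.995, -0.101, 0.0], [-0.0, 0.001, -1.0]]
wrist_force: [-0.7, -0.2, -0.7]
gripper_width: 0.6
gripper_force: 0.0
```

servo_tool(
  targets=[
    [0,0,0,0,60],
    [0,0,0,0,60],
    [0,0,0,0,60],
    [0,0,0,0,60],
    [0,0,0,0,60],
  ],
)

```text
time_s: 10.9
tcp_pos: [0.4871, -0.009, 0.0949]
ee_rot: [[0.101, -0.995, -0.0], [-0.995, -0.101, 0.0], [-0.0, 0.0, -1.0]]
wrist_force: [0.3, -0.5, 0.5]
gripper_width: 0.691
gripper_force: 0.0
```

Run:
```python
from station import r
from h import *
s=r.sense();print(s['time_s'],s['tcp_pos'].round(4),s['wrist_force'].round(1))
c={n:r.capture(n) for n in('wrist','top','scene')};pickle.dump(c,open('c6.pkl','wb'))
g=lambda a:(255*(a[:,:,::-1]/255.)**.5).astype(np.uint8)
a=cv2.resize(g(c['wrist']['pixels'][100:300,210:360]),None,fx=2.9,fy=2.9,interpolation=cv2.INTER_CUBIC)
cv2.imwrite('pics/crop6.png',a)
```

```text
10.9 [ 0.4871 -0.009   0.0949] [ 0.3 -0.5  0.5]
```

View pics/crop6.png

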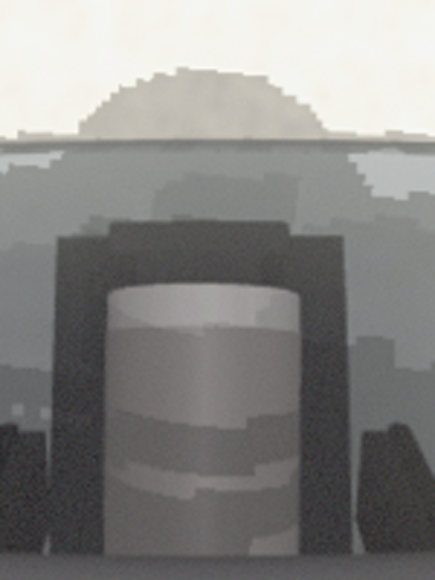

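The crop shows the nub and contact plate hidden, with the top edge of the can at (204,285) and 193 wide. The nub end has dropped further towards the wall. From here I go on with numbers only.

Run:
```python
from bay import *
d=pickle.load(open('c6.pkl','rb'))['wrist']
q=lambda P:((np.array(px(d,P,True))-[210,100])*2.9).round(0)
B=lambda x,z,y=0:O+1e-3*(x*X+z*N+y*Y)
print('lip edge top',q(B(-27.5,47.5,10)),q(B(-27.5,43.5)),'wall outer',q(B(-38,47.5,15)),'wall inner top',q(B(-32,47.5,15)))
for x in(-4,-2,0,1,2,3,4):
  for a in(0,4,8,12):
    z=8+29.5*np.sin(np.radians(a))+17*np.cos(np.radians(a))
    w=q(cellpt((x,z),a,-29.5,0)+.017*Y)-q(cellpt((x,z),a,-29.5,0)-.017*Y)
    print(x,a,'top',q(cellpt((x,z),a,-29.5,17))[1],'nubtop',q(cellpt((x,z),a,-32,5))[1],'w',abs(w[0]))
col=d['pixels'][:,:,:].astype(int)
print('column 280 gray by crop row');
for v in range(172,215): print(round((v-100)*2.9),col[v,280].tolist(),end=' ')
```

```text
lip edge top [263. 282.] [201. 289.] wall outer [292. 221.] wall inner top [293. 256.]
-4 0 top 257.0 nubtop 262.0 w 182.0
-4 4 top 257.0 nubtop 258.0 w 186.0
-4 8 top 258.0 nubtop 254.0 w 190.0
-4 12 top 261.0 nubtop 252.0 w 194.0
-2 0 top 268.0 nubtop 273.0 w 182.0
-2 4 top 269.0 nubtop 269.0 w 186.0
-2 8 top 270.0 nubtop 265.0 w 191.0
-2 12 top 273.0 nubtop 263.0 w 196.0
0 0 top 279.0 nubtop 284.0 w 182.0
0 4 top 280.0 nubtop 280.0 w 188.0
0 8 top 282.0 nubtop 277.0 w 192.0
0 12 top 286.0 nubtop 275.0 w 196.0
1 0 top 285.0 nubtop 289.0 w 184.0
1 4 top 286.0 nubtop 285.0 w 188.0
1 8 top 289.0 nubtop 282.0 w 192.0
1 12 top 292.0 nubtop 280.0 w 196.0
2 0 top 291.0 nubtop 294.0 w 184.0
2 4 top 292.0 nubtop 291.0 w 188.0
2 8 top 295.0 nubtop 288.0 w 192.0
2 12 top 298.0 nubtop 286.0 w 196.0
3 0 top 297.0 nubtop 300.0 w 184.0
3 4 top 298.0 nubtop 296.0 w 188.0
3 8 top 301.0 nubtop 293.0 w 192.0
3 12 top 305.0 nubtop 292.0 w 197.0
4 0 top 303.0 nubtop 305.0 w 184.0
4 4 top 304.0 nubtop 302.0 w 188.0
4 8 top 307.0 nubtop 299.0 w 192.0
4 12 top 311.0 nubtop 298.0 w 197.0
column 280 gray by crop row
209 [66, 68, 67] 212 [66, 68, 67] 215 [66, 69, 69] 218 [52, 53, 53] 220 [32, 31, 32] 223 [29, 28, 26] 226 [27, 27, 27] 229 [30, 28, 28] 232 [27, 26, 26] 235 [29, 28, 28] 238 [27, 26, 27] 241 [27, 28, 27] 244 [28, 27, 26] 246 [28, 27, 26] 249 [27, 27, 25] 252 [26, 24, 26] 255 [23, 22, 23] 258 [24, 22, 25] 261 [23, 23, 23] 264 [26, 24, 24] 267 [24, 25, 24] 270 [22, 20, 22] 273 [23, 22, 22] 276 [22, 23, 21] 278 [18, 19, 18] 281 [41, 40, 40] 284 [98, 94, 94] 287 [106, 102, 102] 290 [107, 103, 103] 293 [105, 101, 101] 296 [107, 104, 103] 299 [105, 101, 102] 302 [107, 103, 103] 304 [106, 101, 101] 307 [106, 101, 104] 310 [106, 102, 102] 313 [105, 101, 102] 316 [107, 103, 103] 319 [105, 99, 101] 322 [95, 90, 91] 325 [83, 79, 79] 328 [73, 68, 67] 331 [71, 68, 66]
```

```bash
cat > tilt.py <<'E'
from bay import *
def edges(d,v): # subpixel cell silhouette cols at row v
    r=d['pixels'][v-1:v+2].astype(float).mean((0,2));r=cv2.GaussianBlur(r[None],(5,1),1)[0];g=np.gradient(r)
    out=[]
    for lo,hi,s in((238,255,1),(305,322,-1)):
        k=lo+np.argmax(s*g[lo:hi]);a,b,c=s*g[k-1:k+2];out.append(k+.5*(a-c)/(a-2*b+c+1e-9))
    return out
def width(d,x,z,a,v): # model silhouette width at row v
    l=np.linspace(-29.5,25,60);P=np.array([cellpt((x,z),a,t,0) for t in l])
    L=np.array([px(d,p+.017*Y,True) for p in P]);R=np.array([px(d,p-.017*Y,True) for p in P])
    i=np.argsort(L[:,1]);return abs(np.interp(v,L[i,1],L[i,0])-np.interp(v,R[np.argsort(R[:,1]),1],R[np.argsort(R[:,1]),0]))
def sup(a): return 8+29.5*np.sin(np.radians(a))+17*np.cos(np.radians(a))
E
python3 - <<'E'
from tilt import *
for f,x0 in(('c4.pkl',None),('c5.pkl',3),('c6.pkl',0)):
    d=pickle.load(open(f,'rb'))['wrist'];rows=[207,213,220,230,240,250,260,270,280,288] if f!='c4.pkl' else [235,245,255,265,275,285]
    E=[edges(d,v) for v in rows];print(f,rows,'W',[round(b-a,1) for a,b in E],'mid',[round((b+a)/2,1) for a,b in E])
    for a in(0,3,6,9,13):
        if x0 is not None: print('  a',a,[round(width(d,x0,sup(a),a,v),1) for v in rows])
    if x0 is None: print('  lvl',[round(width(d,4,56,30,v),1) for v in rows])
E
```

```text
c4.pkl [235, 245, 255, 265, 275, 285] W [np.float64(69.6), np.float64(69.0), np.float64(68.6), np.float64(67.3), np.float64(66.0), np.float64(65.1)] mid [np.float64(279.6), np.float64(279.5), np.float64(279.5), np.float64(279.7), np.float64(279.8), np.float64(279.8)]
  lvl [np.float64(69.2), np.float64(68.4), np.float64(67.5), np.float64(66.6), np.float64(65.7), np.float64(64.7)]
c5.pkl [207, 213, 220, 230, 240, 250, 260, 270, 280, 288] W [np.float64(66.1), np.float64(67.7), np.float64(67.7), np.float64(67.6), np.float64(68.1), np.float64(68.1), np.float64(67.9), np.float64(67.1), np.float64(67.0), np.float64(66.6)] mid [np.float64(279.7), np.float64(279.7), np.float64(279.7), np.float64(279.5), np.float64(279.9), np.float64(279.9), np.float64(279.9), np.float64(279.8), np.float64(279.8), np.float64(279.8)]
  a 0 [np.float64(63.3), np.float64(63.3), np.float64(63.6), np.float64(64.0), np.float64(64.4), np.float64(64.7), np.float64(64.9), np.float64(65.2), np.float64(65.3), np.float64(65.5)]
  a 3 [np.float64(64.4), np.float64(64.5), np.float64(64.7), np.float64(65.0), np.float64(65.2
[... 1326 characters left out ...]
oat64(64.7), np.float64(65.0), np.float64(65.2), np.float64(65.4), np.float64(65.6), np.float64(65.7), np.float64(65.8), np.float64(65.8)]
  a 6 [np.float64(65.4), np.float64(65.5), np.float64(65.7), np.float64(65.9), np.float64(66.0), np.float64(66.1), np.float64(66.2), np.float64(66.2), np.float64(66.1), np.float64(66.1)]
  a 9 [np.float64(66.5), np.float64(66.6), np.float64(66.7), np.float64(66.7), np.float64(66.8), np.float64(66.7), np.float64(66.7), np.float64(66.6), np.float64(66.5), np.float64(66.3)]
  a 13 [np.float64(68.0), np.float64(68.0), np.float64(67.9), np.float64(67.9), np.float64(67.8), np.float64(67.6), np.float64(67.4), np.float64(67.2), np.float64(66.9), np.float64(66.6)]
```

The cell sits at about 6°, its end edge resting on the lip edge, so it needs the up-slope shift before it can swing down. I'll regrip a little towards the nub, push up the slope, then press down.

servo_tool(
  targets=[
    [0.01,-0.1,-0.03,0,60],
    [0.02,-0.2,-0.06,0,60],
    [0.03,-0.3,-0.1,0,60],
    [0.04,-0.37,-0.12,0,60],
    [0.04,-0.37,-0.12,0,60],
  ],
)

```text
time_s: 11.47
tcp_pos: [0.4882, -0.0207, 0.0911]
ee_rot: [[0.1, -0.995, -0.001], [-0.995, -0.1, -0.0], [0.0, 0.001, -1.0]]
wrist_force: [0.7, -0.8, -1.2]
gripper_width: 0.688
gripper_force: 0.0
```

servo_tool(
  targets=[
    [0,0,0,0,50],
    [0,0,0,0,20],
    [0,0,0,0,20],
    [0,0,0,0,20],
    [0,0,0,0,20],
  ],
)

```text
time_s: 11.88
tcp_pos: [0.4884, -0.0201, 0.0914]
ee_rot: [[0.101, -0.995, 0.0], [-0.995, -0.101, 0.0], [-0.0, -0.0, -1.0]]
wrist_force: [-0.3, 0.0, -0.5]
gripper_width: 0.396
gripper_force: 0.0
```

servo_tool(
  targets=[
    [0,0,0,0,20],
    [0,0,0,0,20],
    [0,0,0,0,20],
    [0,0,0,0,20],
    [0,0,0,0,20],
  ],
)

```text
time_s: 12.3
tcp_pos: [0.4885, -0.0201, 0.0914]
ee_rot: [[0.101, -0.995, 0.0], [-0.995, -0.101, 0.0], [-0.0, -0.0, -1.0]]
wrist_force: [0.4, 0.5, 0.0]
gripper_width: 0.386
gripper_force: 30.0
```

servo_tool(
  targets=[
    [-0.01,0.07,0.04,0,20],
    [-0.02,0.14,0.08,0,20],
    [-0.03,0.21,0.12,0,20],
    [-0.03,0.27,0.16,0,20],
    [-0.03,0.27,0.16,0,20],
  ],
)

```text
time_s: 12.72
tcp_pos: [0.4875, -0.0122, 0.0961]
ee_rot: [[0.101, -0.995, 0.0], [-0.995, -0.101, -0.0], [0.0, -0.0, -1.0]]
wrist_force: [2.4, -2.8, -4.0]
gripper_width: 0.38
gripper_force: 30.0
```

servo_tool(
  targets=[
    [0,0,0,0,20],
    [0,0,0,0,20],
    [0,0,0,0,20],
    [0,0,0,0,20],
    [0,0,0,0,20],
  ],
)

```text
time_s: 13.13
tcp_pos: [0.4874, -0.0122, 0.0961]
ee_rot: [[0.101, -0.995, -0.0], [-0.995, -0.101, -0.0], [0.0, 0.0, -1.0]]
wrist_force: [3.1, -4.4, -3.3]
gripper_width: 0.382
gripper_force: 30.0
```

```bash
cat > look.py <<'E'
from station import r
from tilt import *
import sys
s=r.sense();c=r.capture('wrist');pickle.dump(c,open(sys.argv[1],'wb'))
p=(s['tcp_pos']-[-.0006,0,.0026]-O)*1e3;print(s['time_s'],'F bay x,z',(s['wrist_force']@X).round(1),(s['wrist_force']@N).round(1),'nominal bay x,y,z',(p@X).round(1),(p@Y).round(1),(p@N).round(1),'w',s['gripper_width'])
rows=range(205,290,7);print([(v,round(float(np.diff(edges(c,v))[0]),1)) for v in rows])
col=c['pixels'][160:240,276:284].astype(int).mean(1);print([(160+i,col[i].round().astype(int).tolist()) for i in range(0,80) if i>10 and i<60])
E
python3 look.py c7.pkl
```

```text
13.1333 F bay x,z -5.7 -0.6 nominal bay x,y,z 6.4 0.3 29.2 w 0.3816767659828414
[(205, 71.8), (212, 61.9), (219, 62.8), (226, 65.4), (233, 65.8), (240, 66.7), (247, 67.1), (254, 66.8), (261, 66.5), (268, 66.1), (275, 66.3), (282, 66.1), (289, 65.6)]
[(171, [65, 68, 66]), (172, [65, 67, 66]), (173, [64, 66, 65]), (174, [64, 67, 65]), (175, [64, 66, 65]), (176, [64, 66, 65]), (177, [64, 66, 65]), (178, [64, 65, 65]), (179, [56, 57, 57]), (180, [47, 48, 48]), (181, [47, 48, 46]), (182, [32, 32, 31]), (183, [25, 25, 23]), (184, [24, 23, 23]), (185, [24, 24, 22]), (186, [24, 24, 22]), (187, [22, 22, 22]), (188, [24, 24, 24]), (189, [24, 24, 23]), (190, [23, 23, 23]), (191, [23, 23, 24]), (192, [22, 21, 21]), (193, [22, 22, 22]), (194, [21, 20, 20]), (195, [20, 20, 20]), (196, [20, 20, 20]), (197, [21, 21, 20]), (198, [20, 20, 20]), (199, [20, 20, 20]), (200, [19, 19, 19]), (201, [18, 19, 18]), (202, [18, 17, 17]), (203, [16, 15, 15]), (204, [26, 25, 25]), (205, [54, 51, 52]), (206, [56, 53, 54]), (207, [55, 52, 53]), (208, [53, 51, 52]), (209, [40, 38, 39]), (210, [16, 16, 16]), (211, [12, 12, 13]), (212, [13, 13, 13]), (213, [12, 13, 14]), (214, [15, 14, 15]), (215, [14, 14, 14]), (216, [14, 14, 14]), (217, [17, 16, 15]), (218, [44, 33, 18]), (219, [84, 60, 22])]
```

servo_tool(
  targets=[
    [0,0.02,-0.03,0,20],
    [0,0.04,-0.06,0,20],
    [0,0.05,-0.09,0,20],
    [0,0.07,-0.12,0,20],
    [0,0.08,-0.145,0,20],
  ],
)

```text
time_s: 13.6
tcp_pos: [0.4877, -0.011, 0.093]
ee_rot: [[0.102, -0.995, 0.0], [-0.995, -0.102, -0.002], [0.002, -0.0, -1.0]]
wrist_force: [2.5, -10.3, 4.0]
gripper_width: 0.379
gripper_force: 30.0
```

servo_tool(
  targets=[
    [0,0,0,0,20],
    [0,0,0,0,20],
    [0,0,0,0,20],
    [0,0,0,0,20],
    [0,0,0,0,20],
  ],
)

```text
time_s: 14.02
tcp_pos: [0.4877, -0.011, 0.0929]
ee_rot: [[0.101, -0.995, 0.0], [-0.995, -0.101, -0.002], [0.002, -0.0, -1.0]]
wrist_force: [2.1, -9.2, 3.0]
gripper_width: 0.382
gripper_force: 30.0
```

```bash
python3 look.py c8.pkl | head -2
python3 - <<'E'
from tilt import *
for f in('c7.pkl','c8.pkl'):
    d=pickle.load(open(f,'rb'));c=d['pixels'][195:240,276:284].astype(int).mean(1);print(f,[(195+i,*c[i,[0,2]].round().astype(int).tolist()) for i in range(0,45)])
    for x in(6,8,10):
        for a in(0,3,6):
            print(x,a,'edge row',round(px(d,cellpt((x,sup(a)),a,-29.5,17),True)[1],1),'nub rows',[round(px(d,cellpt((x,sup(a)),a,l,h),True)[1],1) for l,h in((-32,5),(-29.5,5))],'patch',[round(px(d,O+1e-3*(-32*X+z*N),True)[1],1) for z in(36.7,13.8)],end=' | ')
    print()
E
```

```text
14.0167 F bay x,z -6.6 7.3 nominal bay x,y,z 5.8 -0.1 25.9 w 0.38226894997329697
[(205, 68.9), (212, 68.6), (219, 53.2), (226, 65.1), (233, 65.2), (240, 66.3), (247, 66.5), (254, 66.6), (261, 65.9), (268, 66.2), (275, 66.4), (282, 66.6), (289, 66.6)]
c7.pkl [(195, 20, 20), (196, 20, 20), (197, 21, 20), (198, 20, 20), (199, 20, 20), (200, 19, 19), (201, 18, 18), (202, 18, 17), (203, 16, 15), (204, 26, 25), (205, 54, 52), (206, 56, 54), (207, 55, 53), (208, 53, 52), (209, 40, 39), (210, 16, 16), (211, 12, 13), (212, 13, 13), (213, 12, 14), (214, 15, 15), (215, 14, 14), (216, 14, 14), (217, 17, 15), (218, 44, 18), (219, 84, 22), (220, 79, 22), (221, 75, 22), (222, 68, 34), (223, 72, 68), (224, 84, 82), (225, 86, 84), (226, 86, 84), (227, 86, 83), (228, 86, 83), (229, 86, 83), (230, 86, 84), (231, 87, 84), (232, 86, 84), (233, 86, 83), (234, 87, 84), (235, 87, 84), (236, 86, 84), (237, 83, 80), (238, 66, 63), (239, 65, 62)]
6 0 edge row 213.9 nub rows [np.float64(214.1), np.float64(218.7)] patch [np.float64(199.8), np.float64(209.8)] | 6 3 edge row 214.5 nub rows [np.float64(213.4), np.f
[... 1875 characters left out ...]
t64(209.6)] | 8 0 edge row 217.7 nub rows [np.float64(217.6), np.float64(222.4)] patch [np.float64(199.3), np.float64(209.6)] | 8 3 edge row 218.3 nub rows [np.float64(217.0), np.float64(221.9)] patch [np.float64(199.3), np.float64(209.6)] | 8 6 edge row 219.2 nub rows [np.float64(216.5), np.float64(221.5)] patch [np.float64(199.3), np.float64(209.6)] | 10 0 edge row 221.8 nub rows [np.float64(221.5), np.float64(226.2)] patch [np.float64(199.3), np.float64(209.6)] | 10 3 edge row 222.6 nub rows [np.float64(220.8), np.float64(225.8)] patch [np.float64(199.3), np.float64(209.6)] | 10 6 edge row 223.5 nub rows [np.float64(220.4), np.float64(225.5)] patch [np.float64(199.3), np.float64(209.6)] |
```

servo_tool(
  targets=[
    [0,0.06,0.02,0,20],
    [0,0.07,0,0,20],
    [0,0.09,-0.03,0,20],
    [0,0.105,-0.05,0,20],
    [0,0.12,-0.08,0,20],
  ],
)

```text
time_s: 14.48
tcp_pos: [0.4877, -0.0086, 0.0915]
ee_rot: [[0.103, -0.995, -0.0], [-0.995, -0.103, -0.004], [0.004, 0.001, -1.0]]
wrist_force: [0.3, -16.7, 14.3]
gripper_width: 0.383
gripper_force: 30.0
```

servo_tool(
  targets=[
    [0,0,0,0,20],
    [0,0,0,0,20],
    [0,0,0,0,20],
    [0,0,0,0,20],
    [0,0,0,0,20],
  ],
)

```text
time_s: 14.9
tcp_pos: [0.4877, -0.0086, 0.0915]
ee_rot: [[0.102, -0.995, 0.0], [-0.995, -0.102, -0.004], [0.004, 0.0, -1.0]]
wrist_force: [1.1, -16.3, 8.9]
gripper_width: 0.382
gripper_force: 30.0
```

```bash
cat > fit.py <<'E'
from tilt import *
import sys
from scipy.optimize import least_squares
d=pickle.load(open(sys.argv[1],'rb'));c=d['pixels'][195:240,276:284].astype(float).mean(1)
R,B=c[:,0],c[:,2]
k=np.argmax(R-B);nub=195+np.argmax(np.gradient(R-B)); e=195+np.argmax(np.gradient(cv2.GaussianBlur(B[:,None],(1,3),.6)[:,0]))
i=np.where(B[np.arange(45)>=max(nub-195,0)]>70)[0]
print('nub row',nub,'max R-B',(R-B).max().round(),'edge',e,'B first>60',195+int(np.argmax((B>60))))
def g(p):
    x,a=p;return [px(d,cellpt((x,sup(a)),a,-29.5,17),True)[1]-(195+int(np.argmax(B>60))-.5),px(d,cellpt((x,sup(a)),a,-32,5),True)[1]-nub]
q=least_squares(g,[7,4]);print('x,a',q.x.round(1),q.cost.round(2))
E
python3 look.py c9.pkl | head -2; for f in c8 c9; do python3 fit.py $f.pkl;done
```

```text
14.9 F bay x,z -9.6 15.9 nominal bay x,y,z 7.1 -0.3 23.5 w 0.3820228527766764
[(205, 78.4), (212, 54.1), (219, 57.7), (226, 64.8), (233, 65.7), (240, 66.3), (247, 66.5), (254, 66.7), (261, 66.2), (268, 66.5), (275, 66.7), (282, 66.7), (289, 66.9)]
nub row 216 max R-B 59.0 edge 219 B first>60 219
x,a [7.7 5.5] 0.0
nub row 214 max R-B 10.0 edge 215 B first>60 216
x,a [8.5 3.8] 0.0
```

servo_tool(
  targets=[
    [0,0.02,-0.03,0,20],
    [0,0.045,-0.06,0,20],
    [0,0.06,-0.08,0,20],
    [0,0.06,-0.08,0,20],
    [0,0.06,-0.08,0,20],
  ],
)

```text
time_s: 15.37
tcp_pos: [0.4877, -0.0081, 0.091]
ee_rot: [[0.104, -0.995, -0.0], [-0.995, -0.104, -0.006], [0.006, 0.001, -1.0]]
wrist_force: [-2.0, -20.7, 22.2]
gripper_width: 0.381
gripper_force: 30.0
```

```bash
python3 look.py c10.pkl | head -2; python3 fit.py c10.pkl
python3 - <<'E'
from tilt import *
d=pickle.load(open('c10.pkl','rb'));c=d['pixels'][180:240,276:284].astype(int).mean(1);print([(180+i,*c[i,[0,2]].round().astype(int).tolist()) for i in range(20,50)])
for x in(6,8,10):
  for a in(0,2,4): print(x,a,[round(px(d,cellpt((x,sup(a)),a,l,h),True)[1],1) for l,h in((-29.5,17),(-32,5))])
print('lip',[round(px(d,O+1e-3*(-27.5*X+z*N),True)[1],1) for z in(47.5,43.5)])
E
```

```text
15.3667 F bay x,z -6.5 29.5 nominal bay x,y,z 7.3 -0.4 22.8 w 0.3811866796269544
[(205, 69.9), (212, 61.5), (219, 59.0), (226, 64.7), (233, 65.7), (240, 66.0), (247, 66.5), (254, 67.2), (261, 66.8), (268, 66.4), (275, 67.0), (282, 67.0), (289, 67.0)]
nub row 213 max R-B 4.0 edge 214 B first>60 200
x,a [ -8.3 -43.2] 0.0
[(200, 62, 60), (201, 63, 61), (202, 59, 57), (203, 56, 54), (204, 54, 52), (205, 42, 40), (206, 17, 16), (207, 13, 13), (208, 14, 14), (209, 13, 13), (210, 14, 14), (211, 15, 14), (212, 14, 15), (213, 14, 14), (214, 33, 30), (215, 76, 72), (216, 80, 78), (217, 80, 76), (218, 80, 76), (219, 80, 77), (220, 79, 76), (221, 80, 76), (222, 80, 77), (223, 79, 76), (224, 80, 76), (225, 80, 77), (226, 81, 78), (227, 80, 77), (228, 78, 74), (229, 59, 55)]
6 0 [np.float64(208.9), np.float64(209.6)]
6 2 [np.float64(209.2), np.float64(209.0)]
6 4 [np.float64(209.6), np.float64(208.5)]
8 0 [np.float64(213.1), np.float64(213.5)]
8 2 [np.float64(213.4), np.float64(212.9)]
8 4 [np.float64(213.8), np.float64(212.4)]
10 0 [np.float64(217.2), np.float64(217.3)]
10 2 [np.float64(217.6), np.float64(216.8)]
10 4 [np.float64(218.1), np.float64(216.4)]
lip [np.float64(197.6), np.float64(199.9)]
```

The nub is hidden now and the normal force has risen stiffly, so the cell is seated parallel at x≈8.5. I'll slide it back under the lip while gripped, then open.

servo_tool(
  targets=[
    [0,-0.06,0,0,20],
    [0.01,-0.11,-0.03,0,20],
    [0.01,-0.16,-0.06,0,20],
    [0.02,-0.21,-0.09,0,20],
    [0.02,-0.23,-0.1,0,20],
  ],
)

```text
time_s: 15.83
tcp_pos: [0.4882, -0.0109, 0.0894]
ee_rot: [[0.103, -0.995, 0.001], [-0.995, -0.103, -0.0], [0.001, -0.001, -1.0]]
wrist_force: [-12.5, 2.4, 35.6]
gripper_width: 0.383
gripper_force: 29.9
```

servo_tool(
  targets=[
    [0,0,0,0,20],
    [0,0,0,0,20],
    [0,0,0,0,40],
    [0,0,0,0,60],
    [0,0,0,0,60],
  ],
)

```text
time_s: 16.25
tcp_pos: [0.4879, -0.0107, 0.0844]
ee_rot: [[0.101, -0.995, 0.0], [-0.995, -0.101, 0.001], [-0.001, -0.0, -1.0]]
wrist_force: [0.4, 0.0, 0.7]
gripper_width: 0.527
gripper_force: 0.5
```

servo_tool(
  targets=[
    [0,0,0,0,60],
    [0,0,0,0,60],
    [0,0,0,0,60],
    [0,0,0.1,0,60],
    [0,0,0.2,0,60],
  ],
)

```text
time_s: 16.67
tcp_pos: [0.4875, -0.0112, 0.0896]
ee_rot: [[0.1, -0.995, -0.002], [-0.995, -0.1, -0.0], [0.0, 0.002, -1.0]]
wrist_force: [0.3, -0.9, -0.6]
gripper_width: 0.681
gripper_force: 0.0
```

servo_tool(
  targets=[
    [0,0.1,0.4,0,60],
    [0,0.3,1,0,60],
    [0,0.6,2,0,60],
    [0,0.9,3,0,60],
    [0,1,3.3,0,60],
  ],
)

```text
time_s: 17.08
tcp_pos: [0.4903, 0.0201, 0.1935]
ee_rot: [[0.102, -0.995, 0.008], [-0.995, -0.102, 0.002], [-0.001, -0.008, -1.0]]
wrist_force: [0.4, 0.3, -0.7]
gripper_width: 0.687
gripper_force: 0.0
```

servo_tool(
  targets=[
    [0,0,0,0,60],
    [0,0,0,0,60],
    [0,0,0,0,60],
    [0,0,0,0,60],
    [0,0,0,0,60],
  ],
)

```text
time_s: 17.5
tcp_pos: [0.4873, 0.0183, 0.1876]
ee_rot: [[0.1, -0.995, -0.003], [-0.995, -0.1, -0.001], [0.001, 0.003, -1.0]]
wrist_force: [0.7, -0.0, 0.3]
gripper_width: 0.686
gripper_force: 0.0
```

```bash
python3 look.py c11.pkl | head -1
python3 - <<'E'
from tilt import *
d=pickle.load(open('c11.pkl','rb'))
q=lambda x,z,y=0:np.round(px(d,O+1e-3*(x*X+z*N+y*Y),True),1).tolist()
print('pred: wall outer top',q(-38,47.5),'lip edge',q(-27.5,47.5),'home can top edge',q(-29.5,42),'flat top edge',q(29.5,42),'housing',q(50,42),'nose',q(29.5,33))
for a,x in((0,0),(4,0.3),(8,.5)):print(a,'rim',np.round(px(d,cellpt((x,sup(a)),a,-29.5,17),True),1),'rim side y=14.7,h=8.5',np.round(px(d,cellpt((x,sup(a)),a,-29.5,8.5)+.0147*Y,True),1),np.round(px(d,cellpt((x,sup(a)),a,-29.5,8.5)-.0147*Y,True),1),'flat',np.round(px(d,cellpt((x,sup(a)),a,29.5,17),True),1))
u=int(q(-27.5,47.5)[0]);c=d['pixels'].astype(int)
v0=int(q(-38,47.5)[1])-5
print('lip col',u,[(v,c[v,u-3:u+4].mean().round().astype(int)) for v in range(v0,v0+120)])
o=18
print('side col L',[(v,c[v,u-o].mean().round().astype(int)) for v in range(v0,v0+50)])
print('side col R',[(v,c[v,u+o].mean().round().astype(int)) for v in range(v0,v0+50)])
E
```

```text
17.5 F bay x,z 0.0 0.3 nominal bay x,y,z 78.4 -2.6 93.3 w 0.6859511516854879
pred: wall outer top [282.9, 116.7] lip edge [282.9, 129.1] home can top edge [282.8, 130.1] flat top edge [283.2, 206.6] housing [283.3, 235.8] nose [283.1, 209.5]
0 rim [282.8 130.1] rim side y=14.7,h=8.5 [301.7 135.1] [263.7 135.1] flat [283.2 206.6]
4 rim [282.9 129.5] rim side y=14.7,h=8.5 [302.1 133.9] [263.5 133.9] flat [283.2 208.6]
8 rim [283. 129.] rim side y=14.7,h=8.5 [302.4 132.8] [263.2 132.8] flat [283.2 210.3]
lip col 282 [(111, np.int64(140)), (112, np.int64(97)), (113, np.int64(90)), (114, np.int64(92)), (115, np.int64(90)), (116, np.int64(83)), (117, np.int64(64)), (118, np.int64(52)), (119, np.int64(52)), (120, np.int64(51)), (121, np.int64(51)), (122, np.int64(49)), (123, np.int64(46)), (124, np.int64(45)), (125, np.int64(45)), (126, np.int64(44)), (127, np.int64(43)), (128, np.int64(43)), (129, np.int64(40)), (130, np.int64(42)), (131, np.int64(74)), (132, np.int64(102)), (133, np.int64(104)), (134, np.int64(103)), (135, np.int64(103)), (136, np.int64(102)), (137, np.int64(103)), (138, 
[... 3382 characters left out ...]
4(44)), (128, np.int64(42)), (129, np.int64(43)), (130, np.int64(40)), (131, np.int64(41)), (132, np.int64(41)), (133, np.int64(41)), (134, np.int64(50)), (135, np.int64(73)), (136, np.int64(86)), (137, np.int64(89)), (138, np.int64(88)), (139, np.int64(86)), (140, np.int64(86)), (141, np.int64(85)), (142, np.int64(67)), (143, np.int64(60)), (144, np.int64(62)), (145, np.int64(62)), (146, np.int64(63)), (147, np.int64(61)), (148, np.int64(62)), (149, np.int64(61)), (150, np.int64(63)), (151, np.int64(60)), (152, np.int64(58)), (153, np.int64(60)), (154, np.int64(58)), (155, np.int64(59)), (156, np.int64(58)), (157, np.int64(59)), (158, np.int64(60)), (159, np.int64(60)), (160, np.int64(58))]
```

Checked numerically: the can rim sides are at row 135 (predicted home 135.1), the flat edge at about 206.3 (predicted home 206.6; 4° raised would give 208.6), and the wall at 116.8 (116.7). The cell is home. The microscope stands left, so I push the lever up the slope from its right side with closed fingers.

servo_tool(
  targets=[
    [0,-0.8,0.2,0,40],
    [0,-1.7,0.2,0,20],
    [0,-2.7,0.2,0,0],
    [0,-3.5,0.2,0,0],
    [0.2,-3.9,0.2,0,0],
  ],
)

```text
time_s: 17.97
tcp_pos: [0.4927, -0.1004, 0.1943]
ee_rot: [[0.099, -0.995, -0.002], [-0.995, -0.099, -0.0], [-0.0, 0.002, -1.0]]
wrist_force: [-0.1, 0.5, -0.2]
gripper_width: 0.397
gripper_force: 0.0
```

servo_tool(
  targets=[
    [0.8,0,0,0,0],
    [1.8,0,0,0,0],
    [2.8,0,0,0,0],
    [3.8,0,0,0,0],
    [4.5,0,0,0,0],
  ],
)

```text
time_s: 18.38
tcp_pos: [0.631, -0.0986, 0.1937]
ee_rot: [[0.1, -0.995, -0.001], [-0.995, -0.1, -0.0], [0.0, 0.001, -1.0]]
wrist_force: [0.6, -0.3, 0.2]
gripper_width: 0.04
gripper_force: 0.0
```

servo_tool(
  targets=[
    [0,0,-0.4,0,0],
    [0,0,-0.9,0,0],
    [0,0,-1.4,0,0],
    [0,0,-1.6,0,0],
    [0,0,-1.6,0,0],
  ],
)

```text
time_s: 18.8
tcp_pos: [0.6277, -0.0984, 0.1443]
ee_rot: [[0.1, -0.995, -0.005], [-0.995, -0.1, -0.0], [-0.0, 0.005, -1.0]]
wrist_force: [-0.4, -0.2, 0.8]
gripper_width: 0.007
gripper_force: 0.0
```

servo_tool(
  targets=[
    [0,0,0,0,0],
    [0,0,0,0,0],
    [0,0,0,0,0],
    [0,0,0,0,0],
    [0,0,0,0,0],
  ],
)

```text
time_s: 19.22
tcp_pos: [0.6293, -0.0982, 0.1478]
ee_rot: [[0.101, -0.995, 0.001], [-0.995, -0.101, 0.0], [0.0, -0.001, -1.0]]
wrist_force: [0.9, -0.2, -0.0]
gripper_width: 0.007
gripper_force: 0.0
```

Run:
```python
from station import r
from tilt import *
s=r.sense();print(s['time_s'],s['tcp_pos'].round(4),s['wrist_force'].round(1),s['gripper_width'])
d=pickle.load(open('c11.pkl','rb'))
rows=[140,150,160,170,180,190,200];E=[edges(d,v) for v in rows]
from tilt import edges
def ed(v):
    rr=cv2.GaussianBlur(d['pixels'][v-1:v+2].astype(float).mean((0,2))[None],(5,1),1)[0];g=np.gradient(rr);return 250+np.argmax(g[250:272]),295+np.argmin(g[295:318])
print([(v,ed(v),ed(v)[1]-ed(v)[0]) for v in rows])
for x,a in((0,0),(.3,3),(.3,6)): print(a,[round(width(d,x,sup(a),a,v),1) for v in rows])
t=r.capture('top');sc=r.capture('scene');pickle.dump(dict(top=t,scene=sc),open('c12.pkl','wb'))
```

```text
19.2167 [ 0.6293 -0.0982  0.1478] [ 0.9 -0.2 -0. ] 0.007356566622547297
[(140, (np.int64(261), np.int64(303)), np.int64(42)), (150, (np.int64(261), np.int64(303)), np.int64(42)), (160, (np.int64(260), np.int64(304)), np.int64(44)), (170, (np.int64(260), np.int64(304)), np.int64(44)), (180, (np.int64(260), np.int64(304)), np.int64(44)), (190, (np.int64(260), np.int64(305)), np.int64(45)), (200, (np.int64(260), np.int64(305)), np.int64(45))]
0 [np.float64(42.6), np.float64(43.1), np.float64(43.6), np.float64(44.0), np.float64(44.4), np.float64(44.8), np.float64(45.2)]
3 [np.float64(43.1), np.float64(43.5), np.float64(43.9), np.float64(44.3), np.float64(44.7), np.float64(45.0), np.float64(45.3)]
6 [np.float64(43.6), np.float64(44.0), np.float64(44.3), np.float64(44.6), np.float64(44.9), np.float64(45.1), np.float64(45.3)]
```

servo_tool(
  targets=[
    [-0.07,0.7,0,0,0],
    [-0.12,1.2,0,0,0],
    [-0.17,1.7,0,0,0],
    [-0.21,2.15,0,0,0],
    [-0.25,2.5,0,0,0],
  ],
)

```text
time_s: 19.73
tcp_pos: [0.6222, -0.0221, 0.148]
ee_rot: [[0.102, -0.995, 0.002], [-0.995, -0.102, -0.001], [0.001, -0.002, -1.0]]
wrist_force: [1.6, -3.9, 1.9]
gripper_width: 0.002
gripper_force: 2.0
```

servo_tool(
  targets=[
    [0,0,0,0,0],
    [0,0,0,0,0],
    [0,0,0,0,0],
    [0,0,0,0,0],
    [0,0,0,0,0],
  ],
)

```text
time_s: 20.15
tcp_pos: [0.6218, -0.0237, 0.1469]
ee_rot: [[0.1, -0.995, 0.0], [-0.995, -0.1, 0.0], [0.0, -0.0, -1.0]]
wrist_force: [2.0, -2.6, 0.7]
gripper_width: 0.005
gripper_force: 1.4
```

Run:
```python
from station import r
from bay import *
s=r.sense();print(s['time_s'],s['tcp_pos'].round(4),s['wrist_force'].round(1),s['moment'].round(2))
sc=r.capture('scene');pickle.dump(sc,open('c13.pkl','wb'));w=r.capture('wrist');pickle.dump(w,open('c13w.pkl','wb'))
piv=O-.138*Y+.0088*X+.005*N
for t in(0,.2,.3,.4,.5): print(t,'knob px scene',np.round(px(sc,piv+.083*(np.cos(t)*N+np.sin(t)*X)),1),'wrist',np.round(px(w,piv+.083*(np.cos(t)*N+np.sin(t)*X),True),1))
g0=pickle.load(open('c12.pkl','rb'))['scene']['pixels'].astype(float).mean(2);g=sc['pixels'].astype(float).mean(2)
for n,G in(('before',g0),('now',g)):
    sub=G[165:265,250:330];m=(sub<28).astype(np.uint8);k,l,st,ce=cv2.connectedComponentsWithStats(m)
    print(n,[(st[i,4],(ce[i]+[250,165]).round(1).tolist()) for i in range(1,k) if st[i,4]>25])
```

```text
20.15 [ 0.6218 -0.0237  0.1469] [ 2.  -2.6  0.7] [-0.69 -0.43 -0.07]
0 knob px scene [275.4 225.8] wrist [268.5 272.9]
0.2 knob px scene [281.4 223.4] wrist [268.5 305. ]
0.3 knob px scene [284.6 222.6] wrist [268.6 320. ]
0.4 knob px scene [287.9 222. ] wrist [268.8 333.8]
0.5 knob px scene [291.2 221.6] wrist [269.1 346.2]
before [(np.int32(757), [255.3, 201.3]), (np.int32(612), [286.0, 210.8]), (np.int32(566), [292.5, 244.3]), (np.int32(38), [270.3, 246.2])]
now [(np.int32(3020), [282.1, 209.2])]
```

servo_tool(
  targets=[
    [-0.01,0.06,0,0,0],
    [-0.01,0.12,0,0,0],
    [-0.01,0.15,0,0,0],
    [-0.01,0.15,0,0,0],
    [-0.01,0.15,0,0,0],
  ],
)

```text
time_s: 20.67
tcp_pos: [0.6209, -0.0187, 0.147]
ee_rot: [[0.101, -0.995, -0.001], [-0.995, -0.101, -0.0], [0.0, 0.001, -1.0]]
wrist_force: [-0.2, -3.5, 2.4]
gripper_width: 0.003
gripper_force: 1.8
```

servo_tool(
  targets=[
    [0,0,0,0,0],
    [0,0,0,0,0],
    [0,0,0,0,0],
    [0,0,0,0,0],
    [0,0,0,0,0],
  ],
)

```text
time_s: 21.08
tcp_pos: [0.6209, -0.0188, 0.1469]
ee_rot: [[0.101, -0.995, -0.001], [-0.995, -0.101, -0.0], [0.0, 0.001, -1.0]]
wrist_force: [-0.1, -3.3, 2.7]
gripper_width: 0.001
gripper_force: 1.7
```

servo_tool(
  targets=[
    [0,0,0,0,0],
    [0,0,0,0,0],
    [0,0,0,0,0],
    [0,0,0,0,0],
    [0,0,0,0,0],
  ],
)

```text
time_s: 21.5
tcp_pos: [0.621, -0.0187, 0.1469]
ee_rot: [[0.101, -0.995, -0.0], [-0.995, -0.101, 0.0], [-0.0, 0.0, -1.0]]
wrist_force: [-1.0, -4.1, 2.5]
gripper_width: 0.012
gripper_force: 1.7
```

Run:
```python
from station import r
from bay import *
s=r.sense();print(s['time_s'],s['tcp_pos'].round(4),s['wrist_force'].round(1))
sc=r.capture('scene');pickle.dump(sc,open('c14.pkl','wb'))
piv=O-.138*Y+.0088*X+.005*N
# shaft visible: look for bright-ish grey line between ball and knob, per t sample along shaft
g=sc['pixels'].astype(float).mean(2);g0=pickle.load(open('c12.pkl','rb'))['scene']['pixels'].astype(float).mean(2)
for t in(-.02,.1,.2,.3,.35,.4,.45,.5):
    P=[px(sc,piv+l*(np.cos(t)*N+np.sin(t)*X)) for l in np.linspace(.02,.062,12)]
    f=lambda G:np.mean([cv2.getRectSubPix(G.astype(np.float32),(1,1),(float(u),float(v)))[0,0] for u,v in P]).round(1)
    print(t,'before',f(g0),'now',f(g))
```

```text
21.5 [ 0.621  -0.0187  0.1469] [-1.  -4.1  2.5]
-0.02 before 34.7 now 15.0
0.1 before 37.7 now 11.3
0.2 before 37.5 now 10.5
0.3 before 33.8 now 14.1
0.35 before 32.0 now 16.0
0.4 before 30.4 now 17.3
0.45 before 28.9 now 18.9
0.5 before 26.6 now 19.6
```

Held for well over a second at about 3.5 N, which is roughly 0.42 rad. Now I ease it back slowly so the lever cannot overshoot.

servo_tool(
  targets=[
    [0,-0.08,0,0,0],
    [0.01,-0.16,0,0,0],
    [0.02,-0.24,0,0,0],
    [0.03,-0.32,0,0,0],
    [0.04,-0.4,0,0,0],
  ],
)

```text
time_s: 21.97
tcp_pos: [0.6224, -0.0307, 0.1465]
ee_rot: [[0.101, -0.995, -0.001], [-0.995, -0.101, 0.0], [-0.0, 0.001, -1.0]]
wrist_force: [-0.0, -0.7, -0.9]
gripper_width: 0.006
gripper_force: 0.7
```

servo_tool(
  targets=[
    [0,-0.08,0,0,0],
    [0.01,-0.16,0,0,0],
    [0.02,-0.24,0,0,0],
    [0.03,-0.32,0,0,0],
    [0.04,-0.4,0,0,0],
  ],
)

```text
time_s: 22.38
tcp_pos: [0.6238, -0.0428, 0.1471]
ee_rot: [[0.101, -0.995, 0.0], [-0.995, -0.101, 0.0], [-0.0, -0.0, -1.0]]
wrist_force: [-0.1, -0.2, -0.2]
gripper_width: 0.004
gripper_force: 0.3
```

servo_tool(
  targets=[
    [0,-0.08,0,0,0],
    [0.01,-0.16,0,0,0],
    [0.02,-0.24,0,0,0],
    [0.03,-0.32,0,0,0],
    [0.04,-0.4,0,0,0],
  ],
)

```text
time_s: 22.8
tcp_pos: [0.625, -0.0548, 0.1471]
ee_rot: [[0.101, -0.995, 0.0], [-0.995, -0.101, 0.0], [-0.0, -0.0, -1.0]]
wrist_force: [0.7, 0.4, -0.5]
gripper_width: 0.007
gripper_force: 0.0
```

servo_tool(
  targets=[
    [0,-0.1,0,0,0],
    [0,-0.25,0,0,0],
    [0,-0.5,0,0,0],
    [0,-1,0,0,0],
    [0,-1.5,0,0,0],
  ],
)

```text
time_s: 23.22
tcp_pos: [0.6248, -0.1008, 0.1471]
ee_rot: [[0.101, -0.995, 0.0], [-0.995, -0.101, -0.0], [0.0, 0.0, -1.0]]
wrist_force: [0.6, -0.3, -0.4]
gripper_width: 0.009
gripper_force: 0.0
```

servo_tool(
  targets=[
    [0,0,0.7,0,0],
    [0,0,1.5,0,0],
    [0,0,2.5,0,0],
    [0,0,3,0,0],
    [0,0,3,0,0],
  ],
)

```text
time_s: 23.63
tcp_pos: [0.6269, -0.1016, 0.2421]
ee_rot: [[0.1, -0.995, 0.009], [-0.995, -0.1, -0.001], [0.002, -0.009, -1.0]]
wrist_force: [0.3, 0.1, -0.5]
gripper_width: 0.005
gripper_force: 0.0
```

servo_tool(
  targets=[
    [-0.8,0.8,0,0,60],
    [-1.8,1.6,0,0,60],
    [-2.8,2.4,0,0,60],
    [-3.8,3.2,0,0,60],
    [-4.5,3.9,0,0,60],
  ],
)

```text
time_s: 24.05
tcp_pos: [0.487, 0.0169, 0.2361]
ee_rot: [[0.099, -0.995, -0.002], [-0.995, -0.099, -0.0], [-0.0, 0.002, -1.0]]
wrist_force: [-0.2, -0.3, -0.1]
gripper_width: 0.3
gripper_force: 0.0
```

servo_tool(
  targets=[
    [0,0,0,0,60],
    [0,0,0,0,60],
    [0,0,0,0,60],
    [0,0,0,0,60],
    [0,0,0,0,60],
  ],
)

```text
time_s: 24.47
tcp_pos: [0.4904, 0.0165, 0.2365]
ee_rot: [[0.099, -0.995, -0.001], [-0.995, -0.099, -0.0], [0.0, 0.001, -1.0]]
wrist_force: [-0.0, -0.1, -0.4]
gripper_width: 0.651
gripper_force: 0.0
```

Run:
```python
from station import r
from tilt import *
s=r.sense();print(s['time_s'],s['tcp_pos'].round(4),s['wrist_force'].round(1))
c={n:r.capture(n) for n in('wrist','top','scene')};pickle.dump(c,open('c15.pkl','wb'))
d=c['wrist'];q=lambda x,z,y=0:np.round(px(d,O+1e-3*(x*X+z*N+y*Y),True),1).tolist()
print('wall',q(-38,47.5),'rim side a0',[np.round(px(d,cellpt((x,sup(a)),a,-29.5,8.5)+s_*.0147*Y,True),1).tolist() for x,a in((0,0),(.3,5)) for s_ in(1,-1)],'flat',[np.round(px(d,cellpt((x,sup(a)),a,29.5,17),True),1).tolist() for x,a in((0,0),(.3,5))])
g=d['pixels'].astype(float).mean(2)
u=q(-27.5,47.5)[0];v=int(q(-38,47.5)[1])
for o in(-18,0,18): print(o,[int(g[k,int(round(u+o))-1:int(round(u+o))+2].mean()) for k in range(v-4,v+24)],'from',v-4)
vf=int(px(d,cellpt((0,25),0,29.5,17),True)[1]);print('flat',[int(g[k,int(u)-2:int(u)+3].mean()) for k in range(vf-8,vf+10)],'from',vf-8)
# knob: dark blob near prediction
piv=O-.138*Y+.0088*X+.005*N
for t in(-.05,-.02,.05): print(t,np.round(px(d,piv+.083*(np.cos(t)*N+np.sin(t)*X),True),1),np.round(px(c['scene'],piv+.083*(np.cos(t)*N+np.sin(t)*X)),1))
g0=pickle.load(open('c12.pkl','rb'))['scene']['pixels'].astype(float).mean(2);g1=c['scene']['pixels'].astype(float).mean(2)
for dx in(-2,-1,0,1,2): print(dx,np.abs(np.roll(g1,dx,1)-g0)[212:240,262:292].mean().round(2))
```

```text
24.4667 [0.4904 0.0165 0.2365] [-0.  -0.1 -0.4]
wall [285.8, 118.4] rim side a0 [[301.5, 133.7], [269.7, 133.7], [301.9, 132.4], [269.5, 132.4]] flat [[286.3, 192.4], [286.3, 194.3]]
-18 [89, 83, 84, 84, 82, 74, 68, 67, 66, 66, 68, 67, 64, 58, 57, 51, 39, 37, 36, 37, 39, 48, 54, 54, 53, 53, 50, 47] from 114
0 [89, 84, 84, 82, 68, 51, 46, 44, 45, 43, 43, 42, 42, 41, 38, 39, 57, 88, 97, 98, 97, 97, 81, 71, 68, 68, 69, 68] from 114
18 [128, 133, 133, 132, 127, 126, 126, 124, 96, 80, 77, 77, 76, 77, 77, 60, 42, 40, 38, 38, 37, 37, 37, 39, 40, 39, 39, 38] from 114
flat [52, 52, 52, 52, 52, 54, 67, 73, 65, 51, 50, 50, 49, 49, 57, 61, 66, 69] from 184
-0.05 [113.9 148.6] [273.9 226.5]
-0.02 [113.4 151.4] [274.8 226.1]
0.05 [112.3 158.2] [276.8 225.1]
-2 12.72
-1 10.76
0 9.72
1 11.68
2 15.29
```

```bash
python3 -c "
from station import r
print(r.finish_job())"
```

```text
the job is handed in; nothing more can be done
None
```

I fitted the cell home under the lip, held the lever over to the left (the microscope's side) for over a second, let it spring back to centre, and handed the job in. The hand-in reported no verdict: the camera measurements put the cell home and the lever back at centre, while the lever's tilt of about 0.4 rad is an estimate from the push force.

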